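Dial a code into the decade box and throw its lever

ROBOT

A 7-joint arm with a two-finger parallel gripper is mounted at the origin on the work surface. World frame = base frame: x ahead of the robot, y to its left, z up, the work surface at z = 0. Lengths are in mm, angles in rad, forces in N, time in s.
With the tool pointing down it reaches from about 425 to 975 mm from the base axis. Payload 16.7 kg.
Tool frame: the origin (TCP) lies at the very end of the fingers, on their centre line; the grasp point (between the pads) lies 19 mm behind it; z points along the fingers, x is the direction in which the jaws open and shut, and the axes are right-handed (so a half turn about z gives the same grasp; the last joint's range is limited). The gripper opens to 85 mm and grips with 20 to 120 N. Pads are 22 mm wide; open, the fingers measure 114 mm over their backs; the gripper's body (76 mm by 85 mm) begins 54 mm behind the grasp point. The pads swing forward as they close: fully open they stand 13 mm farther back than shut.
Start: joints at [1.137, 0.426, 0.074, 1.606, -0.034, 1.111, -0.067], TCP at [189.621, -647.781, 231.302] pointing down, gripper open.
Joint ranges: [-2.85, 2.85], [-0.5, 2.14], [-1.23, 1.37], [0.21, 2.46], [-1.02, 4.16], [0.16, 2.05], [-2.73, 2.73]. Speed limits (rad/s): [1.89, 1.89, 2.39, 2.39, 3.01, 3.01, 3.01].

INTERFACE

Orientations are given as a rotation vector (axis times angle).
In Python, from workcell import arm gives the robot as it stands. The module is installed in compiled form; this text tells all that it offers.
- The arm moves only by the tool arm_command, never from a script. Its argument "steps" is a list of rows, each an object with "xyz": the shift along the tool's x, y, z in units of 0.05 m (1.0 is 0.05 m), a list of three; "rotation": the turn, a rotation vector about the tool's x, y, z in units of 2 rad (1.0 is 2 rad), a list of three; "fingers": the gripper's target within -1 to 1 (shut at 1, half-way at 0, fully open at -1). A call has 1 to 10 rows; each row shifts and turns the commanded pose from where the row before left it, along the tool's axes as they then stand; what a row does not reach is not made up. A row lasts 1/10 s, in which the tool goes at most 50 mm and 8.59 degrees, less where a joint would pass 70% of its speed; a pose out of reach is approached as far as the arm can. A call with a number of a shift or a turn outside -1 to 1 is refused whole. A call with a gripper value outside its range is refused whole. The fingers move at their own pace and stop on an object; "newtons" is the grip in N (left out, the last holds). Time passes only in rows, so rows that do not move let the fingers close. It gives the time, the measured TCP pose, the force and the opening at its end, in the units of the state.
- arm.read_state(): the state, without advancing time (a new reading comes with each control period).
- arm.snapshot(name): name is "scene" or "side" or "wrist"; returns a dict with "pixels" (420x560x3 uint8, blue, green, red), "fovy" (degrees; the focal length in pixels is half the picture's height over the tangent of half this angle, whatever the lens; pixels are square), "cx", "cy" (the principal point, pixels), "xyz" and "rotation" of the camera in the world. Camera axes: x right, y down, z forward; pixel columns grow to the right and rows downward; lengths in mm; the calibration is good to about 2 mm. A picture is of the moment at which its call begins. There is no depth.
- arm.job_done(): hands the job in, once; it reports no verdict.
The state is a dict: "t": time; "joint_positions": joint angles; "joint_vel": joint speeds; "joint_efforts": joint torques, N m; "eef_pos": TCP position; "orientation": TCP orientation; "force": force on the tool from outside, world axes, zero at the start; "torque": the same for the moment, N m; "gripper_width": finger opening in mm.
Only numpy, scipy, OpenCV 4.12 (cv2) and the standard library are available. Lean on these libraries where they do the work, as an engineer would, in place of code of your own. Each camera call takes 0.05 s, during which the arm holds its last target.

TASK

Set the three thumbwheels of the decade box to 4 - 1 - 5, from left to right as the robot sees them, by rolling each until its white line stands at that line of the scale, then push the box's lever right over to the far side. Use a light touch, as on any instrument: never press on the box, its wheels or its lever with more than about 1.5 kg (15 N). Leave the other things on the bench where they are.

Things in the scene. Friction and masses are not known exactly. Their poses are not given: they have to be found in the camera images.
- box: grey metal decade box, fixed, 120 (x) x 260 (y) x 60 mm high, flat top. Origin: centre of its underside; x from its near to its far long side, y to its left end as the robot sees it. On its top from left to right: three black rubber thumbwheels on edge, half sunk, that roll along x, then a lever. A white line across each wheel's rim stands at its digit on the scale of white lines beside it
- wheel_left (a joint): left thumbwheel. Value = angle of its white line: 0 level, facing the box's near side; grows as the wheel's top rolls to +x of the box; pi/2 line up; pi level, facing away. Digit k is at k*0.5236 rad, 0 to 6; stops 0.1 rad beyond. No clicks: drag of 0.05 N m (2.3 N at the rim) holds it. 44 mm diameter, 18 mm wide, axle along the box's y, 64 mm high
- wheel_mid (a joint): middle thumbwheel. Value = angle of its white line: 0 level, facing the box's near side; grows as the wheel's top rolls to +x of the box; pi/2 line up; pi level, facing away. Digit k is at k*0.5236 rad, 0 to 6; stops 0.1 rad beyond. No clicks: drag of 0.05 N m (2.3 N at the rim) holds it. 44 mm diameter, 18 mm wide, axle along the box's y, 64 mm high
- wheel_right (a joint): right thumbwheel, next to the lever. Value = angle of its white line: 0 level, facing the box's near side; grows as the wheel's top rolls to +x of the box; pi/2 line up; pi level, facing away. Digit k is at k*0.5236 rad, 0 to 6; stops 0.1 rad beyond. No clicks: drag of 0.05 N m (2.3 N at the rim) holds it. 44 mm diameter, 18 mm wide, axle along the box's y, 64 mm high
- top_left (a point): nominal left wheel's crest: point fixed to the box, 86 mm high, above the axle (wheels 54 mm apart). Each wheel really stands up to 4 mm above or below its point, differently each time, unmeasured: find it by touch. Pressed, it gives straight down on a spring, 2.5 N per mm after the first 1 to 2 N, at most 6.8 mm. Shut fingers pressed on it and drawn along the box's x roll it by friction: travel = 22 mm x angle
- top_mid (a point): nominal middle wheel's crest, fixed to the box; as for the left one, true height within 4 mm, sprung. Beside each wheel are round grey cheeks, 24 mm across, covering 11 to 17 mm from the wheel's middle plane, tops 10 mm below this point
- top_right (a point): nominal right wheel's crest, fixed to the box; as for the left one, true height within 4 mm, sprung. The cheeks beside each wheel bear seven white lines, the scale 0 to 6, 30 degrees apart: 0 faces the near side, 3 up, 6 the far side
- lever (a joint): lever at the right end of the box's top, a steel stick with a black ball end: 0 = leaning 0.4 rad to the box's near side, grows as it is pushed to the far side (+x of the box), rigid stop at 0.8 rad. Starts between 0 and 0.15, stays where it is left; moving it takes about 1.5 N at the ball; follow its arc, rubbing against the ball can jam it
- lever_tip (a point): centre of the lever's ball, 20 mm in diameter, 55 mm from the pivot; it moves with the lever (stick 8 mm thick)
- lever_pivot (a point): the lever's pivot on the box, 72 mm above the table, axis along the box's y; in a black block 50 (x) x 34 (y) mm, top 74 mm above the table, with a round steel hub 18 mm across about the pivot
- connector: bystander, to be left alone: small steel and blue plug connector, 53 mm long, lying on the box's top near its far edge; origin at its underside
- hood: bystander, to be left alone: grey plastic half-shell of a connector, 44 x 52 x 12 mm, lying on the table in front of the box; origin at its underside
- screwdriver: bystander, to be left alone: 160 mm screwdriver lying on the table behind the box; origin at its underside
- spool: bystander, to be left alone: solder spool, 60 mm across, 32 mm high, standing flat; origin at its underside
- tip_tin: bystander, to be left alone: little round tin, 36 mm across; origin at its underside
- parts_tray: bystander, to be left alone: clear tray with three compartments, 90 x 130 x 25 mm; origin at its underside
- meter: bystander, to be left alone: black hand-held meter, 75 x 150 x 34 mm, lying flat; origin at its underside

How it is judged:
By the outcome, as a careful person would: the job done as asked, in the order asked, and still so for the second after the job is handed in, with the robot touching nothing.
It also fails if it takes over 69 s, if anything falls off the work surface, if the arm or the gripper's body presses on something with over 40 N, if the wrist force passes 120 N, or if a joint passes its speed limit or range.

## Working session

There is one attempt and no reset: what is moved stays moved. The work goes in short steps, Python scripts to look and compute and a tool call to move; the robot and the scene stay as the last step left them, time stands still between calls to the robot, and variables do not carry over. Pictures are saved under pics/ and viewed, and the job is handed in when it is done.

Besides the shell and the picture viewer there is one more tool, called after "Emit:" as a command line: name --argument value ..., lists and objects as JSON in quotes. arm_command: Moves the arm, as the interface text tells. Shifts and turns lie within -1 to 1; 1 stands for 0.05 m of shift or 2 rad of turn. Its arguments: {"type":"object","properties":{"steps":{"type":"array"},"newtons":{"type":"number"}},"required":["steps"]}

```bash
mkdir -p pics
cat > h.py <<'E'
import numpy as np, cv2, pickle
from workcell import arm
from scipy.spatial.transform import Rotation as R
def snap(name,fn):
    s=arm.snapshot(name)
    pickle.dump(s,open(f'pics/{fn}.pkl','wb'))
    cv2.imwrite(f'pics/{fn}.png',s['pixels'])
    return s
def cam(s):
    f=s['pixels'].shape[0]/2/np.tan(np.radians(s['fovy'])/2)
    rot=np.array(s['rotation'],float)
    Rm=R.from_rotvec(rot).as_matrix() if rot.size==3 else rot.reshape(3,3)
    return f,Rm,np.array(s['xyz'],float)
def proj(s,P):
    f,Rm,t=cam(s); q=(np.atleast_2d(P)-t)@Rm
    return np.c_[s['cx']+f*q[:,0]/q[:,2], s['cy']+f*q[:,1]/q[:,2]]
def ray(s,u,v):
    f,Rm,t=cam(s); d=Rm@np.array([(u-s['cx'])/f,(v-s['cy'])/f,1.]); return t,d/np.linalg.norm(d)
def onz(s,u,v,z):
    t,d=ray(s,u,v); return t+d*(z-t[2])/d[2]
def load(fn): return pickle.load(open(f'pics/{fn}.pkl','rb'))
def crop(fn,x0,y0,x1,y1,k,out):
    im=load(fn)['pixels'][y0:y1,x0:x1]
    cv2.imwrite(f'pics/{out}.png',cv2.resize(im,None,fx=k,fy=k,interpolation=cv2.INTER_CUBIC))
E
python3 - <<'E'
from h import *
for n in ['scene','side','wrist']:
    s=snap(n,n+'0'); print(n,{k:v for k,v in s.items() if k!='pixels'})
print(arm.read_state())
E
```

```text
scene {'fovy': 51.77557181247837, 'cx': 270.35556829180456, 'cy': 200.33922311230197, 'xyz': array([1325.47651758,  553.94785629,  869.49280609]), 'rotation': array([-1.12739478, -2.2463401 ,  1.09735273])}
side {'fovy': 55.31041342616584, 'cx': 277.1298850153969, 'cy': 217.31595557117424, 'xyz': array([127.2561338 , 585.00500468, 721.98141956]), 'rotation': array([-0.80462699,  2.54317575, -1.16141784])}
wrist {'fovy': 66.5530680993181, 'cx': 277.79889346450585, 'cy': 206.93653520885826, 'xyz': array([ 254.080784  , -627.36120276,  373.10182143]), 'rotation': array([ 2.33441086, -1.74851379, -0.23972735])}
{'t': 0.15, 'joint_positions': array([ 1.13650933,  0.4265756 ,  0.07388907,  1.60640324, -0.03409258,
        1.11083632, -0.06711934]), 'joint_vel': array([ 0.0001999 , -0.00445762,  0.00064555, -0.00343366,  0.00204137,
       -0.00021297,  0.00170232]), 'joint_efforts': array([ 5.43336093e-03, -9.50318384e+01,  3.76430333e+00, -4.63763630e+01,
        1.94281776e-02,  7.66606332e-03,  1.08445620e-04]), 'eef_pos': array([ 189.51848034, -647.53859666,  230.80601917]), 'orientation': array([-2.51372843e+00,  1.88349679e+00,  1.28083244e-03]), 'force': array([ 0.44700086,  0.97204161, -1.04837093]), 'torque': array([-0.05254622,  0.03021684,  0.00844498]), 'gripper_width': 85.33719054925348}
```

View pics/scene0.png

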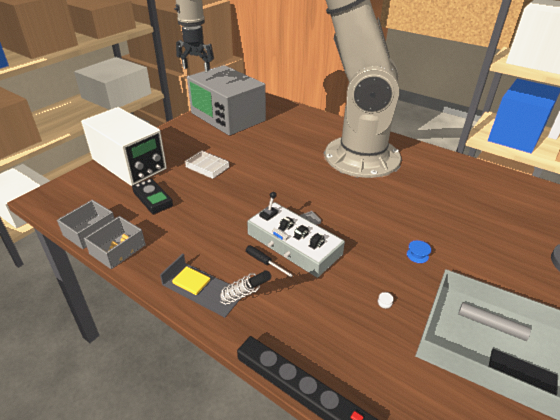

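View pics/side0.png

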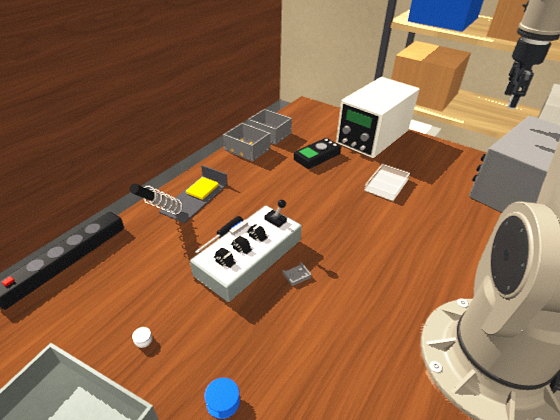

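View pics/wrist0.png

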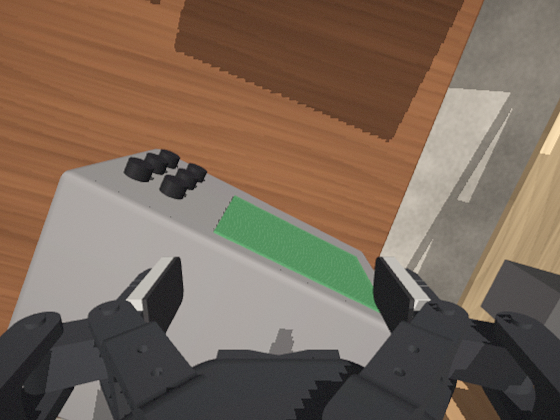

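The scene view shows the box at about (295,238), with the lever at its left end in the picture. In the side view it sits at about (245,252). I'll enlarge both to measure.

Run:
```python
from h import *
crop('scene0',235,180,355,280,6,'c1')
crop('side0',180,185,310,305,6,'c2')
```

```text
(no output)
```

View pics/c1.png

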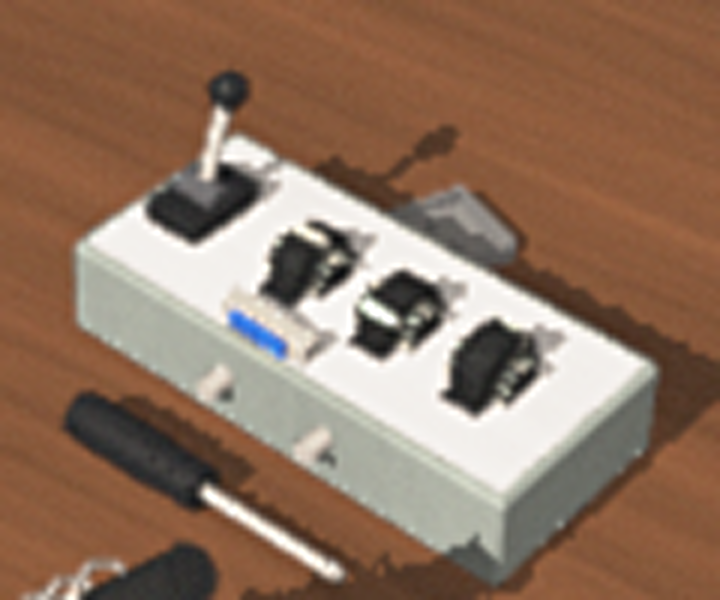

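View pics/c2.png

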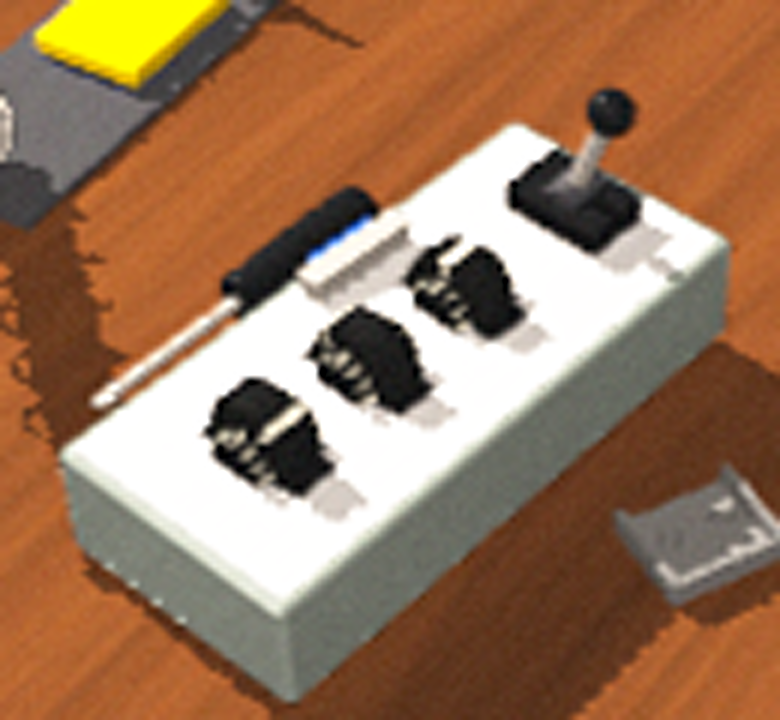

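```bash
cat >> h.py <<'E'
def boxT(p):
    x,y,th=p; c,s=np.cos(th),np.sin(th)
    return np.array([[c,-s,0],[s,c,0],[0,0,1]]),np.array([x,y,0])
def w(p,q):
    Rb,t=boxT(p); return np.atleast_2d(q)@Rb.T+t
E
python3 - <<'E'
from h import *
from scipy.optimize import least_squares
S=load('scene0');D=load('side0')
co={'A':(-60,-130,60),'B':(60,-130,60),'C':(60,130,60),'D':(-60,130,60),'a':(-60,-130,0),'b':(60,-130,0),'c':(60,130,0),'d':(-60,130,0)}
sc={'A':(235,135),'B':(78,248),'C':(505,502),'D':(657,372),'b':(82,325),'c':(500,582)}
sd={'A':(727,243),'B':(515,122),'C':(63,460),'D':(285,614),'a':(722,332),'d':(292,702),'c':(85,550)}
def res(p):
    r=[]
    for k,v in sc.items(): r.append(proj(S,w(p[:3],co[k]))[0]-p[3:5]-(np.array(v)/6+[235,180]))
    for k,v in sd.items(): r.append(proj(D,w(p[:3],co[k]))[0]-p[5:7]-(np.array(v)/6+[180,185]))
    return np.array(r).ravel()
for free in [0,1]:
    f=(lambda p:res(np.r_[p[:3],p[3:]*free]))
    s=least_squares(f,[650,0,0,0,0,0,0]); print(s.x,s.cost); print(np.round(f(s.x).reshape(-1,2),2).tolist())
    p=s.x
print(arm.read_state()['eef_pos'])
for nm,q in dict(tl=(0,0,86)).items(): pass
E
```

```text
[ 5.54048445e+02  6.66617870e+01 -8.69843324e-02  0.00000000e+00
  0.00000000e+00  0.00000000e+00  0.00000000e+00] 28.755141904419336
[[-0.48, -2.11], [-1.77, -1.9], [-0.23, -0.51], [0.68, -2.7], [-1.79, 0.68], [-1.01, 1.99], [1.2, -1.12], [-0.31, -1.16], [-1.61, -1.37], [-0.23, 0.67], [0.67, 1.4], [0.4, 3.51], [-1.96, 1.25]]
[ 5.52532233e+02  4.46871354e+01 -8.97236755e-02 -6.90955232e+00
 -4.25949643e+00  6.02017163e+00 -4.86261663e+00] 16.578672108545728
[[1.07, -0.76], [-0.34, -0.93], [-0.39, -0.24], [0.8, -1.92], [-0.21, 1.6], [-0.92, 2.24], [0.44, -0.73], [-0.83, -0.35], [-0.31, -2.19], [0.85, -0.87], [-0.28, 1.75], [1.14, 1.99], [-1.01, 0.41]]
[ 189.51848034 -647.53859666  230.80601917]
```

Run:
```python
from h import *
from scipy.optimize import least_squares
S=load('scene0');D=load('side0')
co={'A':(-60,-130),'B':(60,-130),'C':(60,130),'D':(-60,130),'a':(-60,-130),'b':(60,-130),'c':(60,130),'d':(-60,130)}
sc={'A':(235,135),'B':(78,248),'C':(505,502),'D':(657,372),'b':(82,325),'c':(500,582)}
sd={'A':(727,243),'B':(515,122),'C':(63,460),'D':(285,614),'a':(722,332),'d':(292,702),'c':(85,550)}
def res(p):
    r=[]
    for k,v in sc.items():
        r.append(proj(S,w(p[:3],(*co[k],p[3] if k.isupper() else p[4])))[0]-(np.array(v)/6+[235,180]))
    for k,v in sd.items(): r.append(proj(D,w(p[:3],(*co[k],p[3] if k.isupper() else p[4])))[0]-(np.array(v)/6+[180,185]))
    return np.array(r).ravel()
s=least_squares(res,[550,50,0,60,0]); print(s.x,s.cost); print(np.round(res(s.x).reshape(-1,2),2).tolist())
# triangulate corners
for k in 'ABCDc':
    t1,d1=ray(S,*(np.array(sc[k])/6+[235,180]));t2,d2=ray(D,*(np.array(sd[k])/6+[180,185]))
    M=np.c_[d1,-d2]; x=np.linalg.lstsq(M,t2-t1,rcond=None)[0]; p1=t1+d1*x[0];p2=t2+d2*x[1]
    print(k,(p1+p2)/2,np.linalg.norm(p1-p2))
def tri(a,b):
    t1,d1=ray(S,*(np.array(a)/6+[235,180]));t2,d2=ray(D,*(np.array(b)/6+[180,185]))
    M=np.c_[d1,-d2]; x=np.linalg.lstsq(M,t2-t1,rcond=None)[0]; p1=t1+d1*x[0];p2=t2+d2*x[1]
    return (p1+p2)/2,np.linalg.norm(p1-p2)
print('ball',tri((228,92),(611,112)))
```

```text
[ 5.53867390e+02  6.65819426e+01 -8.52863958e-02  5.54165168e+01
  6.27305686e+00] 14.72421329900145
[[-0.55, -0.95], [-1.73, -0.68], [-0.26, 0.66], [0.52, -1.58], [-1.86, -0.89], [-0.75, 0.3], [1.12, 0.21], [-0.32, 0.19], [-1.23, 0.12], [0.12, 2.11], [0.84, -0.4], [0.42, 1.79], [-2.18, -0.44]]
A [485.20123299 -54.91866953  55.74003702] 2.3480009547947507
B [600.84360009 -64.80395177  56.19629024] 5.196383007463395
C [622.37816245 189.92847408  55.74819635] 0.9978071207961478
D [509.02608018 199.69174503  54.40281527] 5.569729426653611
c [620.5927686  189.74877354   4.54806035] 2.897002730843858
ball (array([527.60297196, -29.00723897, 121.42020433]), np.float64(3.646432664570314))
```

Emit:
arm_command --steps '[{"xyz": [-0.3, -0.3, -0.4], "rotation": [0, 0, 0], "fingers": 1}, {"xyz": [-0.61, -0.62, -0.4], "rotation": [0, 0, 0], "fingers": 1}, {"xyz": [-0.61, -0.62, -0.3], "rotation": [0, 0, 0], "fingers": 1}, {"xyz": [-0.61, -0.62, 0], "rotation": [0, 0, 0], "fingers": 1}, {"xyz": [-0.61, -0.62, 0], "rotation": [0, 0, 0], "fingers": 1}, {"xyz": [-0.61, -0.62, 0], "rotation": [0, 0, 0], "fingers": 1}, {"xyz": [-0.61, -0.62, 0], "rotation": [0, 0, 0], "fingers": 1}, {"xyz": [-0.61, -0.62, 0], "rotation": [0, 0, 0], "fingers": 1}, {"xyz": [-0.61, -0.62, 0], "rotation": [0, 0, 0], "fingers": 1}, {"xyz": [-0.61, -0.62, 0], "rotation": [0, 0, 0], "fingers": 1}]' --newtons 30

```text
t: 1.15
eef_pos: [390.9, -285.6, 286.4]
orientation: [2.514, -1.884, 0.0]
force: [0.9, -1.0, -0.4]
gripper_width: -0.3
```

Emit:
arm_command --steps '[{"xyz": [-0.61, -0.62, 0], "rotation": [0, 0, 0], "fingers": 1}, {"xyz": [-0.61, -0.62, 0], "rotation": [0, 0, 0], "fingers": 1}, {"xyz": [-0.61, -0.62, 0], "rotation": [0, 0, 0], "fingers": 1}, {"xyz": [-0.61, -0.62, 0], "rotation": [0, 0, 0], "fingers": 1}, {"xyz": [-0.61, -0.62, 0], "rotation": [0, 0, 0], "fingers": 1}, {"xyz": [-0.61, -0.62, 0], "rotation": [0, 0, 0], "fingers": 1}, {"xyz": [-0.61, -0.62, 0], "rotation": [0, 0, 0], "fingers": 1}, {"xyz": [-0.3, -0.3, 0], "rotation": [0, 0, 0], "fingers": 1}, {"xyz": [0, 0, 0], "rotation": [0, 0, -0.06], "fingers": 1}, {"xyz": [0, 0, 0], "rotation": [0, 0, -0.07], "fingers": 1}]'

```text
t: 2.15
eef_pos: [549.0, -1.8, 286.0]
orientation: [2.742, -1.533, -0.001]
force: [-0.6, -0.3, -0.5]
gripper_width: -0.4
```

Emit:
arm_command --steps '[{"xyz": [0, 0, 0.3], "rotation": [0, 0, -0.07], "fingers": 1}, {"xyz": [0, 0, 0.4], "rotation": [0, 0, -0.07], "fingers": 1}, {"xyz": [0, 0, 0.4], "rotation": [0, 0, -0.07], "fingers": 1}, {"xyz": [0, 0, 0.3], "rotation": [0, 0, -0.07], "fingers": 1}, {"xyz": [0, 0, 0], "rotation": [0, 0, -0.07], "fingers": 1}, {"xyz": [0, 0, 0], "rotation": [0, 0, -0.07], "fingers": 1}, {"xyz": [0, 0, 0], "rotation": [0, 0, -0.05], "fingers": 1}, {"xyz": [0, 0, 0], "rotation": [0, 0, 0], "fingers": 1}]'

```text
t: 2.95
eef_pos: [548.8, -3.0, 216.1]
orientation: [-3.139, 0.133, 0.001]
force: [-0.3, -0.4, -0.5]
gripper_width: 0.2
```

Run:
```python
from h import *
s=snap('wrist','w1'); print(s['xyz'],cam(s)[1][:,2], proj(s,arm.read_state()['eef_pos']))
```

```text
[554.30885353  65.47064271 358.55450538] [-0.02340697 -0.26506224 -0.96394716] [[278.70379891 265.33650285]]
```

View pics/w1.png

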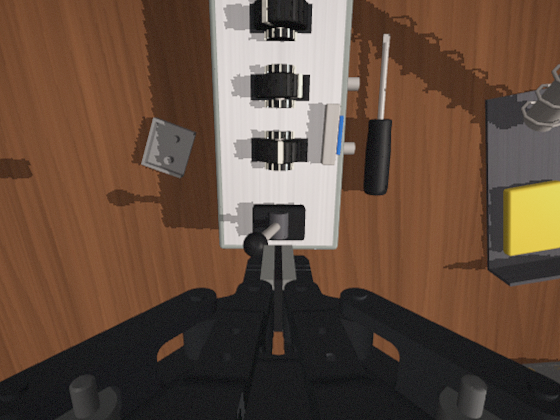

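The wrist view from above shows the right end of the box at rows 245–250. The wheels are at (280,14), (280,87) and (280,150), and the lever ball is at (256,245). The fingers are shut. I'll measure from this picture.

Run:
```python
from h import *
s=load('w1')
for u,v,z in [(222,247,60),(340,248,60),(213,0,60),(351,0,60),(280,14,86),(280,87,86),(280,150,86),(256,245,122),(279,222,74)]:
    print((u,v),np.round(onz(s,u,v,z),1))
crop('w1',200,0,360,130,5,'c3'); crop('w1',200,120,360,250,5,'c4')
```

```text
(222, 247) [487.8 -53.5  60. ]
(340, 248) [605.6 -64.5  60. ]
(213, 0) [508.9 163.6  60. ]
(351, 0) [621.8 154.   60. ]
(280, 14) [562.1 141.5  86. ]
(280, 87) [557.8  89.7  86. ]
(280, 150) [553.7  39.9  86. ]
(256, 245) [528.7 -29.3 122. ]
(279, 222) [547.3 -27.4  74. ]
```

View pics/c3.png

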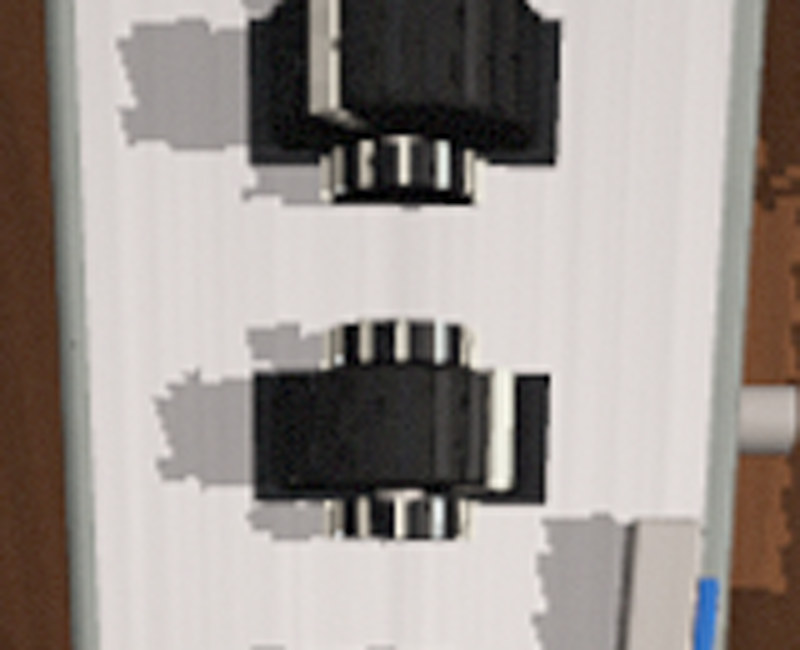

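View pics/c4.png

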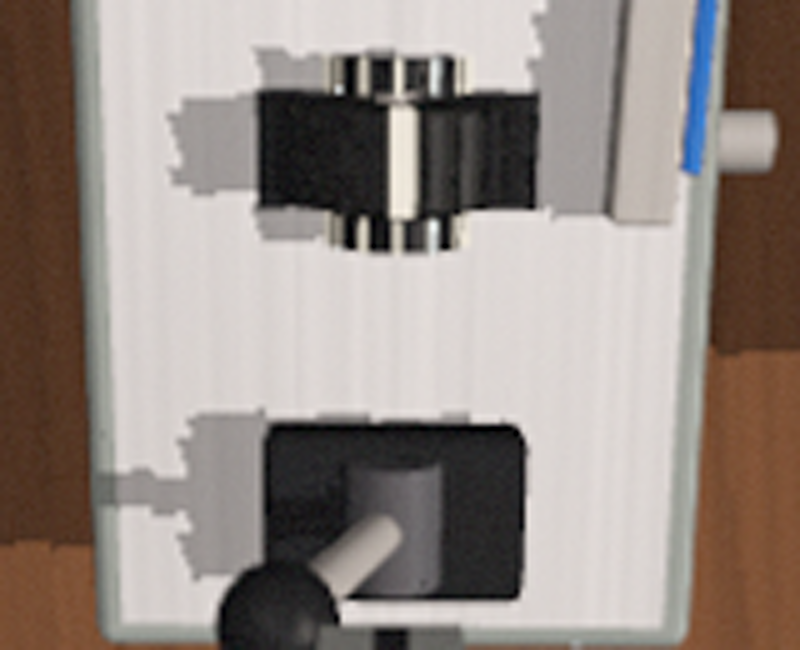

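Run:
```python
from h import *
s=load('w1')
def c3(x,y): return (200+x/5,y/5)
def c4(x,y): return (200+x/5,120+y/5)
sl={'left':[c3(249,22),c3(561,20),c3(249,163),c3(557,163)],'mid':[c3(254,375),c3(548,372),c3(255,498),c3(546,502)],'right':[c4(258,92),c4(538,92),c4(258,208),c4(537,208)]}
C={}
for k,v in sl.items():
    P=np.array([onz(s,*q,60) for q in v]); C[k]=P.mean(0); print(k,np.round(P,1).tolist(),np.round(P.mean(0),1))
P=np.array([onz(s,*q,74) for q in [c4(265,425),c4(523,422),c4(268,598),c4(522,600)]]);print('block',np.round(P,1).tolist(),P.mean(0))
ball=onz(s,*c4(278,628),122);print('ball',ball)
A=np.array([C['left'],C['mid'],C['right'],P.mean(0)]);d=A[0]-A[3];print('yaw',np.arctan2(-d[0],d[1]), [np.linalg.norm(A[i]-A[i+1]) for i in range(3)])
```

```text
left [[538.7, 157.8, 60.0], [589.9, 153.8, 60.0], [536.4, 137.0, 60.0], [588.0, 132.6, 60.0]] [563.3 145.3  60. ]
mid [[533.7, 103.9, 60.0], [584.6, 100.0, 60.0], [531.7, 83.7, 60.0], [583.0, 78.7, 60.0]] [558.3  91.6  60. ]
right [[528.7, 50.1, 60.0], [579.7, 45.8, 60.0], [526.4, 29.1, 60.0], [578.2, 24.7, 60.0]] [553.2  37.4  60. ]
block [[524.8, -9.0, 74.0], [572.2, -12.4, 74.0], [521.8, -42.9, 74.0], [569.8, -47.3, 74.0]] [547.15001703 -27.9242807   74.        ]
ball [528.33178794 -29.80896219 122.        ]
yaw -0.09268973678714411 [np.float64(53.97413544317103), np.float64(54.3553945031969), np.float64(67.1251665183361)]
```

```bash
cat >> h.py <<'E'
YAW=-0.0905
XH=np.array([np.cos(YAW),np.sin(YAW),0]); YH=np.array([-np.sin(YAW),np.cos(YAW),0])
WC={'left':np.array([563.3,145.3,64.]),'mid':np.array([558.3,91.6,64.]),'right':np.array([553.2,37.4,64.])}
def theta(s,wh,u,v,dz=0,off=(0,0,0)):
    """angle from line-pixel (u,v): intersect ray with wheel cylinder"""
    from scipy.optimize import brentq
    t,d=ray(s,u,v); c=WC[wh]+[0,0,dz]+np.array(off)
    q=t-c; a=np.array([q@XH,q[2]]); b=np.array([d@XH,d[2]])
    A=b@b;B=2*a@b;Cc=a@a-22**2; disc=B*B-4*A*Cc
    if disc<0: return None
    l=(-B-np.sqrt(disc))/(2*A); p=a+l*b
    return np.arctan2(p[1],-p[0]), (q+l*d)@YH
E
python3 - <<'E'
from h import *
s=load('w1')
def c3(x,y): return (200+x/5,y/5)
def c4(x,y): return (200+x/5,120+y/5)
for k,q in [('left',c3(327,110)),('left',c3(325,50)),('mid',c3(502,435)),('right',c4(402,158))]:
    for dz in (-4,0,4):
        r=theta(s,k,*q,dz); print(k,dz,r[0],r[0]/.5236,r[1])
E
```

```text
left -4 0.9834292599485689 1.878207142758917 -7.406861808073801
left 0 0.9917583626476651 1.894114519953524 -8.473765247620154
left 4 1.0000386093269935 1.9099285892417754 -9.540185277492414
left -4 0.9678789638419145 1.8485083343046498 0.9853478932238374
left 0 0.9765300208790528 1.865030597553577 -0.20538506899365544
left 4 0.9851265628706777 1.881448744978376 -1.39553034643398
mid -4 2.4411068959486935 4.6621598471136245 -0.8142750034911486
mid 0 2.421558289723073 4.624824846682722 -1.2032446344849772
mid 4 2.402494768210798 4.588416287644764 -1.5910068034764526
right -4 1.6015375232673037 3.0587042079207483 0.8522913865646387
right 0 1.6001502131570862 3.0560546469768646 1.2458326830104904
right 4 1.5987629742461182 3.0534052220132133 1.6393698120814724
```

Emit:
arm_command --steps '[{"xyz": [-0.04, -0.5, 0.2], "rotation": [0, 0, 0], "fingers": 1}, {"xyz": [-0.04, -0.7, 0.5], "rotation": [0, 0, 0], "fingers": 1}, {"xyz": [-0.04, -0.7, 0.6], "rotation": [0, 0, 0], "fingers": 1}, {"xyz": [-0.04, -0.7, 0.6], "rotation": [0, 0, 0], "fingers": 1}, {"xyz": [-0.04, -0.38, 0.4], "rotation": [0, 0, 0], "fingers": 1}, {"xyz": [0, 0, 0], "rotation": [0, 0, 0], "fingers": 1}, {"xyz": [0, 0, 0], "rotation": [0, 0, 0], "fingers": 1}]' --newtons 80

```text
t: 3.7
eef_pos: [551.6, 146.5, 101.1]
orientation: [3.138, -0.137, -0.001]
force: [-0.1, -1.2, 0.5]
gripper_width: -0.1
```

Run:
```python
from h import *
s=snap('wrist','w2'); r=arm.read_state(); print(r['eef_pos'],r['orientation'],r['force'],r['t']); print(proj(s,r['eef_pos']), s['xyz'])
crop('w2',160,130,400,330,3,'c5')
```

```text
[552.06832876 145.86657305 101.72410298] [ 3.13820715e+00 -1.38458246e-01  3.97331344e-04] [ 0.58968941 -0.18528313  0.0440828 ] 3.75
[[279.86397858 266.9353378 ]] [557.3300396  215.08187349 243.51775553]
```

View pics/w2.png

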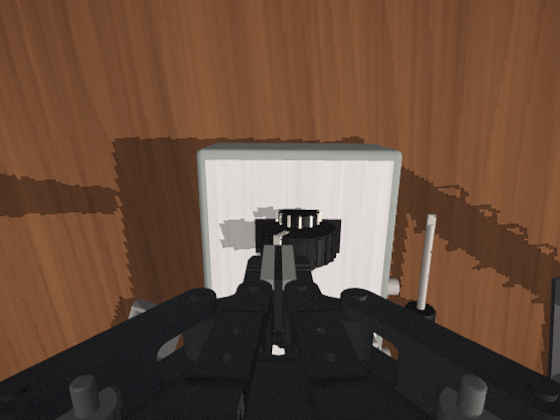

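View pics/c5.png

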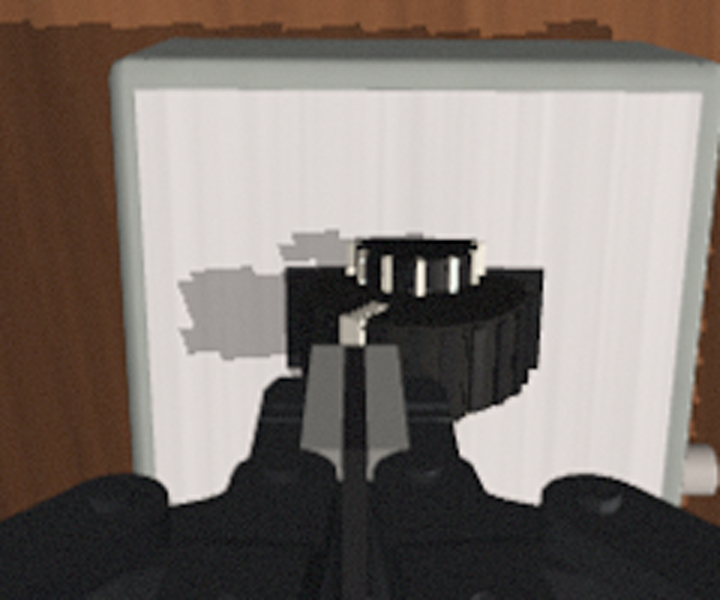

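The fingertip, about 15 mm thick along x, sits over the left wheel. The wheel's line shows just left of the tip at (275,240). I'll descend to feel for the wheel.

Emit:
arm_command --steps '[{"xyz": [0, 0, 0.12], "rotation": [0, 0, 0], "fingers": 1}, {"xyz": [0, 0, 0.1], "rotation": [0, 0, 0], "fingers": 1}, {"xyz": [0, 0, 0.06], "rotation": [0, 0, 0], "fingers": 1}, {"xyz": [0, 0, 0], "rotation": [0, 0, 0], "fingers": 1}, {"xyz": [0, 0, 0], "rotation": [0, 0, 0], "fingers": 1}]'

```text
t: 4.25
eef_pos: [551.9, 146.1, 87.5]
orientation: [3.138, -0.136, 0.0]
force: [0.3, -1.5, 2.8]
gripper_width: 0.1
```

Emit:
arm_command --steps '[{"xyz": [0, 0, 0.02], "rotation": [0, 0, 0], "fingers": 1}, {"xyz": [0, 0, 0], "rotation": [0, 0, 0], "fingers": 1}]'

```text
t: 4.45
eef_pos: [551.9, 146.2, 86.5]
orientation: [3.139, -0.136, 0.0]
force: [0.1, -3.7, 5.2]
gripper_width: -0.3
```

Emit:
arm_command --steps '[{"xyz": [0, 0, 0.01], "rotation": [0, 0, 0], "fingers": 1}, {"xyz": [0.03, 0, 0], "rotation": [0, 0, 0], "fingers": 1}, {"xyz": [0.05, 0, 0], "rotation": [0, 0, 0], "fingers": 1}, {"xyz": [0.06, 0, 0], "rotation": [0, 0, 0], "fingers": 1}, {"xyz": [0.07, 0, 0], "rotation": [0, 0, 0], "fingers": 1}, {"xyz": [0.07, 0, 0], "rotation": [0, 0, 0], "fingers": 1}]'

```text
t: 5.05
eef_pos: [565.6, 145.0, 86.0]
orientation: [3.138, -0.135, -0.001]
force: [-2.8, -3.9, 7.6]
gripper_width: -0.0
```

Emit:
arm_command --steps '[{"xyz": [0.07, 0, 0], "rotation": [0, 0, 0], "fingers": 1}, {"xyz": [0.06, 0, 0], "rotation": [0, 0, 0], "fingers": 1}, {"xyz": [0.05, 0, 0], "rotation": [0, 0, 0], "fingers": 1}, {"xyz": [0.03, 0, 0], "rotation": [0, 0, 0], "fingers": 1}, {"xyz": [0, 0, 0], "rotation": [0, 0, 0], "fingers": 1}]'

```text
t: 5.55
eef_pos: [576.4, 144.2, 86.0]
orientation: [3.139, -0.135, 0.0]
force: [-0.4, -3.5, 4.6]
gripper_width: 0.1
```

Emit:
arm_command --steps '[{"xyz": [0, 0, -0.1], "rotation": [0, 0, 0], "fingers": 1}, {"xyz": [0, 0.1, -0.2], "rotation": [0, 0, 0], "fingers": 1}, {"xyz": [-0.01, 0.38, -0.02], "rotation": [0, 0, 0], "fingers": 1}, {"xyz": [-0.02, 0.5, 0], "rotation": [0, 0, 0], "fingers": 1}, {"xyz": [0, 0.1, 0], "rotation": [0, 0, 0], "fingers": 1}, {"xyz": [0, 0, 0], "rotation": [0, 0, 0], "fingers": 1}]'

```text
t: 6.15
eef_pos: [570.2, 89.6, 102.4]
orientation: [3.138, -0.138, 0.001]
force: [-0.1, 0.6, -1.3]
gripper_width: -0.2
```

Run:
```python
from h import *
s=snap('wrist','w3'); r=arm.read_state(); print(r['eef_pos'],r['orientation'],r['force'],r['t']); print(proj(s,r['eef_pos']), s['xyz'])
crop('w3',190,80,390,230,4,'c6')
for k in WC: print(k,proj(s,WC[k]+[0,0,22]))
```

```text
[570.22234623  90.7418524  102.41705858] [-3.13821279e+00  1.35997879e-01 -9.58021262e-04] [ 0.06643388  0.41175233 -0.18739517] 6.2
[[278.52157559 263.01368418]] [575.80384135 158.10798515 244.85355762]
left [[254.69244652 147.84513333]]
mid [[256.11455036 249.97975957]]
right [[257.23514817 337.04696198]]
```

View pics/c6.png

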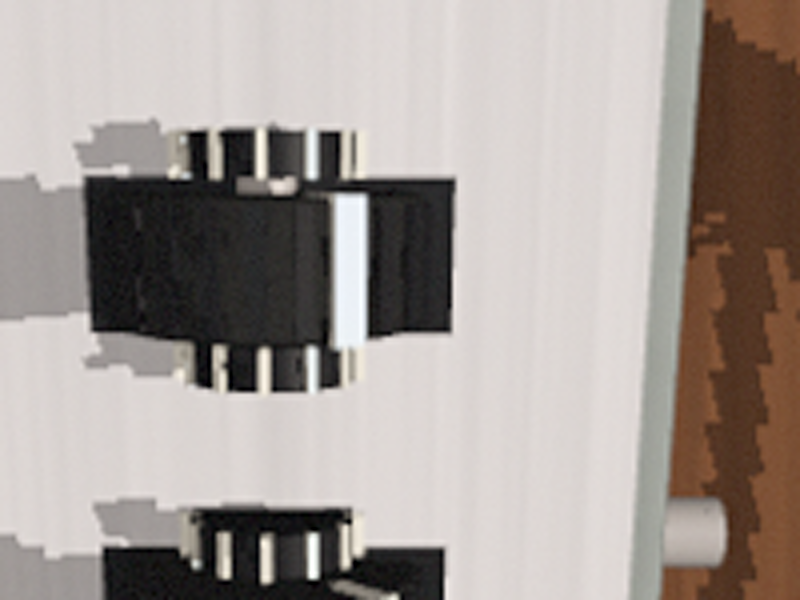

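Run:
```python
from h import *
s=load('w3')
c6=lambda x,y:(190+x/4,80+y/4)
P=np.array([onz(s,*c6(*q),60) for q in [(86,180),(454,180),(92,331),(452,331)]]); print(np.round(P,1).tolist(),P.mean(0))
off=P.mean(0)-WC['left']; off[2]=0
# predicted pixels
c=WC['left']+off
for k in range(7):
    a=k*.5236
    for yy in (14,-14):
        print(k,yy,np.round((proj(s,c+12*(-np.cos(a)*XH+np.sin(a)*np.array([0,0,1]))+yy*YH)[0]-[190,80])*4,0),end=' ')
    print()
for dz in (0,2.4,4):
    for q in [(349,200),(349,270),(350,340)]:
        r=theta(s,'left',*c6(*q),dz,off); print(dz,q,r[0]/.5236,r[1], theta(s,'left',*c6(*q),dz)[0]/.5236)
```

```text
[[538.5, 157.9, 60.0], [589.8, 153.4, 60.0], [536.4, 136.9, 60.0], [588.1, 132.3, 60.0]] [563.20746387 145.10413985  60.        ]
0 14 [180. 154.] 0 -14 [186. 359.] 
1 14 [186. 154.] 1 -14 [192. 366.] 
2 14 [216. 154.] 2 -14 [221. 371.] 
3 14 [262. 155.] 3 -14 [265. 373.] 
4 14 [309. 155.] 4 -14 [311. 371.] 
5 14 [344. 155.] 5 -14 [344. 366.] 
6 14 [356. 155.] 6 -14 [355. 359.] 
0 (349, 200) 4.010429342731398 8.640449684724892 4.002957673475108
0 (349, 270) 4.012418645218312 0.14101201475942537 4.0049419293526745
0 (350, 340) 4.027238248709874 -8.617777778986907 4.019723418061391
2.4 (349, 200) 4.010825035404367 8.721161290266492 4.003352469288397
2.4 (349, 270) 4.012785097956491 0.3476277574579812 4.005307548737572
2.4 (350, 340) 4.027386335350893 -8.281419564091118 4.019871159508945
4 (349, 200) 4.01108885706175 8.774969006852094 4.003615692682008
4 (349, 270) 4.013029422606345 0.4853715410148275 4.005551317511086
4 (350, 340) 4.02748506357902 -8.057180766153122 4.019969657556622
```

Left wheel reads 4.01, which is right. Next is the middle wheel. I'll descend at +12 mm.

Emit:
arm_command --steps '[{"xyz": [0, 0, 0.14], "rotation": [0, 0, 0], "fingers": 1}, {"xyz": [0, 0, 0.12], "rotation": [0, 0, 0], "fingers": 1}, {"xyz": [0, 0, 0.04], "rotation": [0, 0, 0], "fingers": 1}, {"xyz": [0, 0, 0], "rotation": [0, 0, 0], "fingers": 1}, {"xyz": [0, 0, 0], "rotation": [0, 0, 0], "fingers": 1}]'

```text
t: 6.7
eef_pos: [570.0, 91.0, 86.7]
orientation: [-3.139, 0.134, 0.0]
force: [0.3, -0.0, 0.7]
gripper_width: -0.2
```

Emit:
arm_command --steps '[{"xyz": [0, 0, 0.04], "rotation": [0, 0, 0], "fingers": 1}, {"xyz": [0, 0, 0], "rotation": [0, 0, 0], "fingers": 1}, {"xyz": [0, 0, 0], "rotation": [0, 0, 0], "fingers": 1}]'

```text
t: 7.0
eef_pos: [570.1, 90.7, 84.9]
orientation: [-3.139, 0.135, -0.0]
force: [-0.1, 0.6, 0.6]
gripper_width: 0.3
```

Emit:
arm_command --steps '[{"xyz": [0, 0, 0.04], "rotation": [0, 0, 0], "fingers": 1}, {"xyz": [0, 0, 0], "rotation": [0, 0, 0], "fingers": 1}, {"xyz": [0, 0, 0], "rotation": [0, 0, 0], "fingers": 1}]'

```text
t: 7.3
eef_pos: [570.3, 90.7, 83.1]
orientation: [-3.139, 0.135, -0.001]
force: [-0.9, 0.0, 4.8]
gripper_width: -0.1
```

Emit:
arm_command --steps '[{"xyz": [0, 0, 0.01], "rotation": [0, 0, 0], "fingers": 1}, {"xyz": [-0.03, 0, 0], "rotation": [0, 0, 0], "fingers": 1}, {"xyz": [-0.05, 0, 0], "rotation": [0, 0, 0], "fingers": 1}, {"xyz": [-0.06, 0, 0], "rotation": [0, 0, 0], "fingers": 1}, {"xyz": [-0.07, 0, 0], "rotation": [0, 0, 0], "fingers": 1}]'

```text
t: 7.8
eef_pos: [560.6, 91.6, 83.0]
orientation: [-3.138, 0.135, -0.003]
force: [2.6, 0.1, 7.1]
gripper_width: -0.3
```

Emit:
arm_command --steps '[{"xyz": [-0.07, 0, 0], "rotation": [0, 0, 0], "fingers": 1}, {"xyz": [-0.06, 0, 0], "rotation": [0, 0, 0], "fingers": 1}, {"xyz": [-0.05, 0, 0], "rotation": [0, 0, 0], "fingers": 1}, {"xyz": [-0.03, 0, 0], "rotation": [0, 0, 0], "fingers": 1}, {"xyz": [0, 0, 0], "rotation": [0, 0, 0], "fingers": 1}]'

```text
t: 8.3
eef_pos: [549.7, 92.6, 82.9]
orientation: [-3.138, 0.135, -0.002]
force: [0.3, -0.6, 7.4]
gripper_width: -0.0
```

Emit:
arm_command --steps '[{"xyz": [0, 0, -0.1], "rotation": [0, 0, 0], "fingers": 1}, {"xyz": [0.04, 0, -0.1], "rotation": [0, 0, 0], "fingers": 1}, {"xyz": [0.2, 0, 0], "rotation": [0, 0, 0], "fingers": 1}, {"xyz": [0.18, 0, 0.05], "rotation": [0, 0, 0], "fingers": 1}, {"xyz": [0, 0, 0.1], "rotation": [0, 0, 0], "fingers": 1}, {"xyz": [0, 0, 0.05], "rotation": [0, 0, 0], "fingers": 1}, {"xyz": [0, 0, 0], "rotation": [0, 0, 0], "fingers": 1}]'

```text
t: 9.0
eef_pos: [570.7, 90.7, 82.1]
orientation: [-3.138, 0.135, -0.001]
force: [4.5, -1.9, 6.4]
gripper_width: -0.0
```

Emit:
arm_command --steps '[{"xyz": [0, 0, 0], "rotation": [0, 0, 0], "fingers": 1}, {"xyz": [-0.03, 0, 0], "rotation": [0, 0, 0], "fingers": 1}, {"xyz": [-0.05, 0, 0], "rotation": [0, 0, 0], "fingers": 1}, {"xyz": [-0.06, 0, 0], "rotation": [0, 0, 0], "fingers": 1}, {"xyz": [-0.07, 0, 0], "rotation": [0, 0, 0], "fingers": 1}]'

```text
t: 9.5
eef_pos: [560.1, 91.6, 82.6]
orientation: [-3.138, 0.135, -0.002]
force: [2.7, -2.2, 8.7]
gripper_width: 0.3
```

Emit:
arm_command --steps '[{"xyz": [-0.07, 0, 0], "rotation": [0, 0, 0], "fingers": 1}, {"xyz": [-0.06, 0, 0], "rotation": [0, 0, 0], "fingers": 1}, {"xyz": [-0.05, 0, 0], "rotation": [0, 0, 0], "fingers": 1}, {"xyz": [-0.03, 0, 0], "rotation": [0, 0, 0], "fingers": 1}, {"xyz": [0, 0, 0], "rotation": [0, 0, 0], "fingers": 1}]'

```text
t: 10.0
eef_pos: [549.2, 92.6, 82.5]
orientation: [-3.139, 0.135, -0.001]
force: [0.8, -1.2, 7.5]
gripper_width: -0.0
```

Emit:
arm_command --steps '[{"xyz": [0, 0, -0.1], "rotation": [0, 0, 0], "fingers": 1}, {"xyz": [0, 0.1, -0.26], "rotation": [0, 0, 0], "fingers": 1}, {"xyz": [-0.02, 0.38, -0.02], "rotation": [0, 0, 0], "fingers": 1}, {"xyz": [-0.03, 0.5, 0], "rotation": [0, 0, 0], "fingers": 1}, {"xyz": [-0.01, 0.11, 0], "rotation": [0, 0, 0], "fingers": 1}, {"xyz": [0, 0, 0], "rotation": [0, 0, 0], "fingers": 1}]'

```text
t: 10.6
eef_pos: [541.3, 37.1, 101.8]
orientation: [3.138, -0.138, -0.0]
force: [0.6, -0.1, 0.7]
gripper_width: -0.1
```

Run:
```python
from h import *
s=snap('wrist','w4'); r=arm.read_state(); print(r['eef_pos'],r['orientation'],r['force'],r['t']); print(proj(s,r['eef_pos']), s['xyz'])
print(proj(s,WC['mid']+[0,0,22]))
crop('w4',200,80,400,230,4,'c7')
```

```text
[541.42771651  38.23661028 101.76416936] [-3.13853499e+00  1.36402886e-01 -2.59903822e-04] [0.35794461 0.86639723 1.06112214] 10.65
[[278.83257226 263.066754  ]] [546.96186721 105.67730248 244.16465083]
[[303.72271841 146.13928834]]
```

View pics/c7.png

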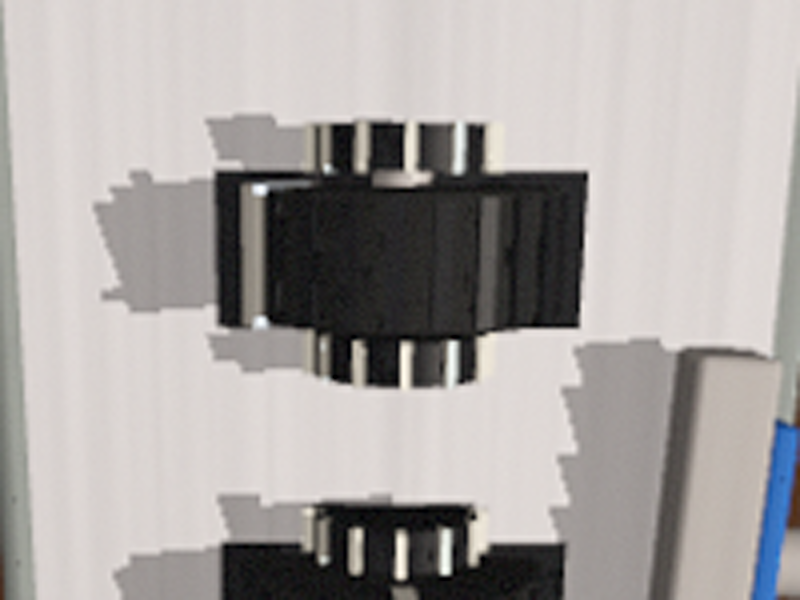

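Run:
```python
from h import *
s=load('w4')
c7=lambda x,y:(200+x/4,80+y/4)
P=np.array([onz(s,*c7(*q),60) for q in [(215,172),(587,172),(218,328),(581,327)]]); print(np.round(P,1).tolist(),P.mean(0))
off=P.mean(0)-WC['mid']; off[2]=0
c=WC['mid']+off
for k in range(7):
    a=k*.5236
    for yy in (14,-14):
        print(k,yy,np.round((proj(s,c+12*(-np.cos(a)*XH+np.sin(a)*np.array([0,0,1]))+yy*YH)[0]-[200,80])*4,0),end=' ')
    print()
for dz in (-2,-1,0):
    for q in [(255,200),(255,255),(254,315),(267,255),(243,255)]:
        r=theta(s,'mid',*c7(*q),dz,off); print(dz,q,r[0]/.5236,r[1], theta(s,'mid',*c7(*q),dz)[0]/.5236)
# forward
for k in (0.8,0.9,1,1.1,1.2):
    a=k*.5236; print(k,[(np.round((proj(s,c+[0,0,-1]+22*(-np.cos(a)*XH+np.sin(a)*np.array([0,0,1]))+yy*YH)[0]-[200,80])*4,0)) for yy in (9,0,-9)])
# same for right wheel from w1
```

```text
[[533.3, 104.4, 60.0], [584.9, 99.9, 60.0], [531.4, 82.8, 60.0], [583.3, 78.4, 60.0]] [558.22130538  91.35629013  60.        ]
0 14 [316. 148.] 0 -14 [315. 354.] 
1 14 [328. 148.] 1 -14 [327. 360.] 
2 14 [363. 148.] 2 -14 [360. 365.] 
3 14 [411. 148.] 3 -14 [406. 368.] 
4 14 [457. 148.] 4 -14 [450. 366.] 
5 14 [487. 148.] 5 -14 [479. 361.] 
6 14 [493. 148.] 6 -14 [485. 354.] 
-2 (255, 200) 0.8226102059847952 7.3449000418516635 0.8095677058787838
-2 (255, 255) 0.8074746611695093 0.21821668237217118 0.7941559484508832
-2 (254, 315) 0.7569833882082599 -7.800862338271725 0.7426457165372835
-2 (267, 255) 1.114500334588068 0.4551365922923439 1.105096570590822Traceback (most recent call last):
  File "<stdin>", line 14, in <module>
TypeError: 'NoneType' object is not subscriptable
```

The middle line reads roughly 0.8 to 0.95, and I'll check it later from a better angle. Next is the right wheel, descending at −12 mm.

Emit:
arm_command --steps '[{"xyz": [0, 0, 0.13], "rotation": [0, 0, 0], "fingers": 1}, {"xyz": [0, 0, 0.11], "rotation": [0, 0, 0], "fingers": 1}, {"xyz": [0, 0, 0.04], "rotation": [0, 0, 0], "fingers": 1}, {"xyz": [0, 0, 0], "rotation": [0, 0, 0], "fingers": 1}, {"xyz": [0, 0, 0], "rotation": [0, 0, 0], "fingers": 1}]'

```text
t: 11.15
eef_pos: [541.4, 38.8, 87.2]
orientation: [-3.139, 0.134, 0.0]
force: [-0.8, 0.4, 0.0]
gripper_width: 0.2
```

Run:
```python
from h import *
s=load('w3'); c6=lambda x,y:(190+x/4,80+y/4)
off=np.array([-.1,-.2,0])
print([theta(s,'left',*c6(x,270),2.4,off)[0]/.5236 for x in (330,331,349,367,368)])
s=load('w4'); c7=lambda x,y:(200+x/4,80+y/4)
off=np.array([-.1,-.25,0])
for dz in (-2,-1,0):
  print(dz,[ (x,theta(s,'mid',*c7(x,255),dz,off)[0]/.5236) for x in (262,264,266,267,268,269)])
```

```text
[np.float64(3.7875714263239253), np.float64(3.799073295796834), np.float64(4.013494928674879), np.float64(4.247090942476413), np.float64(4.260832908483524)]
-2 [(262, np.float64(1.0032480058088757)), (264, np.float64(1.0507666179606856)), (266, np.float64(1.096037436599079)), (267, np.float64(1.1179276718505007)), (268, np.float64(1.1393648653482982)), (269, np.float64(1.1603776319540917))]
-1 [(262, np.float64(1.0103139281996072)), (264, np.float64(1.0572321071687871)), (266, np.float64(1.1019713877637194)), (267, np.float64(1.1236171508738695)), (268, np.float64(1.1448221669292986)), (269, np.float64(1.1656138667116807))]
0 [(262, np.float64(1.0173312644385573)), (264, np.float64(1.0636593161592556)), (266, np.float64(1.1078748652668757)), (267, np.float64(1.1292793583546104)), (268, np.float64(1.1502550229650765)), (269, np.float64(1.1708281591335374))]
```

Emit:
arm_command --steps '[{"xyz": [0, 0, 0.04], "rotation": [0, 0, 0], "fingers": 1}, {"xyz": [0, 0, 0], "rotation": [0, 0, 0], "fingers": 1}, {"xyz": [0, 0, 0], "rotation": [0, 0, 0], "fingers": 1}]'

```text
t: 11.45
eef_pos: [541.5, 38.4, 85.4]
orientation: [-3.139, 0.135, -0.0]
force: [0.5, -0.8, -0.3]
gripper_width: -0.5
```

Emit:
arm_command --steps '[{"xyz": [0, 0, 0.04], "rotation": [0, 0, 0], "fingers": 1}, {"xyz": [0, 0, 0], "rotation": [0, 0, 0], "fingers": 1}, {"xyz": [0, 0, 0], "rotation": [0, 0, 0], "fingers": 1}]'

```text
t: 11.75
eef_pos: [541.6, 38.4, 83.5]
orientation: [-3.139, 0.135, -0.001]
force: [0.2, -0.7, 3.2]
gripper_width: 0.2
```

Emit:
arm_command --steps '[{"xyz": [0, 0, 0.024], "rotation": [0, 0, 0], "fingers": 1}, {"xyz": [0, 0, 0], "rotation": [0, 0, 0], "fingers": 1}, {"xyz": [0.03, 0, 0], "rotation": [0, 0, 0], "fingers": 1}, {"xyz": [0.05, 0, 0], "rotation": [0, 0, 0], "fingers": 1}, {"xyz": [0.06, 0, 0], "rotation": [0, 0, 0], "fingers": 1}, {"xyz": [0.07, 0, 0], "rotation": [0, 0, 0], "fingers": 1}]'

```text
t: 12.35
eef_pos: [551.8, 37.5, 82.3]
orientation: [3.139, -0.135, -0.0]
force: [-2.2, -0.2, 8.7]
gripper_width: 0.2
```

Emit:
arm_command --steps '[{"xyz": [0.07, 0, 0], "rotation": [0, 0, 0], "fingers": 1}, {"xyz": [0.07, 0, 0], "rotation": [0, 0, 0], "fingers": 1}, {"xyz": [0.05, 0, 0], "rotation": [0, 0, 0], "fingers": 1}, {"xyz": [0.03, 0, 0], "rotation": [0, 0, 0], "fingers": 1}, {"xyz": [0.018, 0, 0], "rotation": [0, 0, 0], "fingers": 1}, {"xyz": [0, 0, 0], "rotation": [0, 0, 0], "fingers": 1}]'

```text
t: 12.95
eef_pos: [564.0, 36.4, 82.3]
orientation: [3.139, -0.135, 0.0]
force: [-0.1, -0.3, 6.7]
gripper_width: -0.0
```

Emit:
arm_command --steps '[{"xyz": [0, 0, -0.12], "rotation": [0, 0, 0], "fingers": 1}, {"xyz": [0.1, 0.2, -0.4], "rotation": [0, 0, 0], "fingers": 1}, {"xyz": [0.25, 0.4, -0.33], "rotation": [0, 0, 0], "fingers": 1}, {"xyz": [0.14, 0.19, 0], "rotation": [0, 0, 0], "fingers": 1}, {"xyz": [0, 0, 0], "rotation": [0, 0, 0], "fingers": 1}, {"xyz": [0, 0, 0], "rotation": [0, 0, 0], "fingers": 1}]'

```text
t: 13.55
eef_pos: [584.1, -4.6, 123.9]
orientation: [-3.138, 0.135, 0.002]
force: [-0.9, -0.4, 0.0]
gripper_width: -0.1
```

Run:
```python
from h import *
s=snap('wrist','w5'); r=arm.read_state(); print(r['eef_pos'],r['force'],r['t'])
print(proj(s,WC['right']+[0,0,22]))
u,v=proj(s,WC['right'])[0].astype(int)
x0,y0=u-90,max(0,v-65); print(x0,y0)
crop('w5',x0,y0,x0+180,y0+130,4,'c8')
```

```text
[583.97107502  -4.16858788 123.91510272] [-0.13304933  0.4871491   0.47979917] 13.6
[[218.13741517 172.52992865]]
134 101
```

Emit:
arm_command --steps '[{"xyz": [-0.3, 0, -0.3], "rotation": [0, 0, 0], "fingers": 1}, {"xyz": [-0.6, 0.02, -0.2], "rotation": [0, 0, 0], "fingers": 1}, {"xyz": [-0.5, 0.02, 0], "rotation": [0, 0, 0], "fingers": 1}, {"xyz": [-0.2, 0, 0], "rotation": [0, 0, 0], "fingers": 1}, {"xyz": [0, 0, 0], "rotation": [0, 0, 0], "fingers": 1}, {"xyz": [0, 0, 0], "rotation": [0, 0, 0], "fingers": 1}]'

```text
t: 14.2
eef_pos: [505.5, 0.2, 149.6]
orientation: [-3.139, 0.134, -0.001]
force: [0.6, -0.0, -0.2]
gripper_width: -0.0
```

Run:
```python
from h import *
s=snap('wrist','w6'); r=arm.read_state(); print(r['eef_pos'],r['force'],r['t'])
print(proj(s,WC['mid']+[0,0,22]))
u,v=proj(s,WC['mid'])[0].astype(int)
x0,y0=u-90,max(0,v-65); print(x0,y0)
crop('w6',x0,y0,x0+180,y0+130,4,'c9')
```

```text
[5.05673905e+02 1.91464852e-01 1.49534221e+02] [ 0.45394793 -0.8036834   0.22792481] 14.25
[[353.44657592  72.07226377]]
255 11
```

View pics/c8.png

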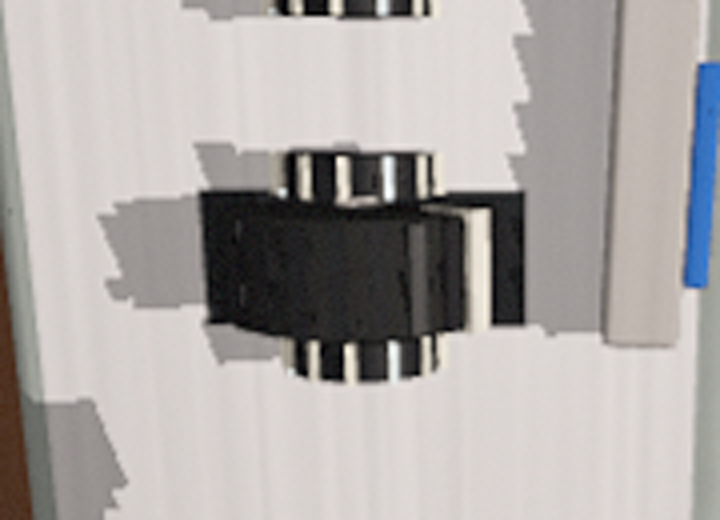

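View pics/c9.png

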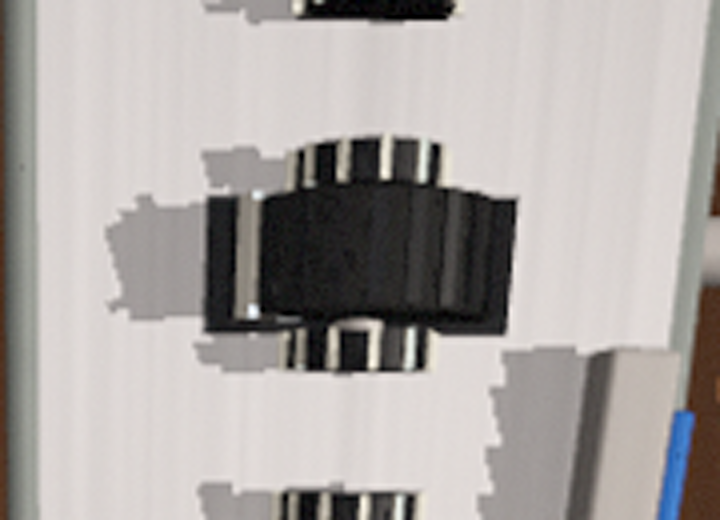

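Run:
```python
from h import *
def run(fn,wh,x0,y0,slot,pts,dzs):
    s=load(fn); px=lambda x,y:(x0+x/4,y0+y/4)
    P=np.array([onz(s,*px(*q),60) for q in slot]); off=P.mean(0)-WC[wh]; off[2]=0; print(wh,np.round(off,2))
    for dz in dzs:
        print(dz,[(q,[None if (r:=theta(s,wh,*px(*q),dz,o)) is None else round(r[0]/.5236,3) for o in (off,(0,0,0))]) for q in pts])
    c=WC[wh]+off
    for k in (range(7)):
        a=k*.5236; print(k,[np.round((proj(s,c+12*(-np.cos(a)*XH+np.sin(a)*np.array([0,0,1]))+yy*YH)[0]-[x0,y0])*4) for yy in (14,-14)])
run('w5','right',134,101,[(203,192),(523,192),(207,323),(523,326)],[(467,270),(478,270),(490,270)],(-2,-1,0))
run('w6','mid',255,11,[(208,197),(517,198),(203,331),(504,332)],[(236,255),(249,255),(262,255)],(-2,-1,0))
```

```text
right [-0.27  0.16  0.  ]
-2 [((467, 270), [np.float64(4.813), np.float64(4.776)]), ((478, 270), [np.float64(5.054), np.float64(5.011)]), ((490, 270), [np.float64(5.403), np.float64(5.34)])]
-1 [((467, 270), [np.float64(4.825), np.float64(4.788)]), ((478, 270), [np.float64(5.067), np.float64(5.023)]), ((490, 270), [np.float64(5.419), np.float64(5.355)])]
0 [((467, 270), [np.float64(4.836), np.float64(4.799)]), ((478, 270), [np.float64(5.079), np.float64(5.035)]), ((490, 270), [np.float64(5.435), np.float64(5.37)])]
0 [array([279., 173.]), array([289., 349.])]
1 [array([281., 176.]), array([291., 357.])]
2 [array([304., 178.]), array([313., 363.])]
3 [array([343., 179.]), array([351., 366.])]
4 [array([385., 179.]), array([392., 364.])]
5 [array([418., 176.]), array([423., 358.])]
6 [array([433., 173.]), array([438., 350.])]
mid [-0.14  0.09  0.  ]
-2 [((236, 255), [np.float64(0.44), np.float64(0.4)]), ((249, 255), [np.float64(0.86), np.float64(0.835)]), ((262, 255), [np.float64(1.157), np.float64(1.137)])]
-1 [((236, 255), [np.float64(0.412), np.float64(0.37)]), ((249, 255), [np.float64(0.841), np.float64(0.816)]), ((262, 255), [np.float64(1.14), np.float64(1.121)])]
0 [((236, 255), [np.float64(0.382), np.float64(0.338)]), ((249, 255), [np.float64(0.822), np.float64(0.797)]), ((262, 255), [np.float64(1.124), np.float64(1.105)])]
0 [array([295., 170.]), array([287., 351.])]
1 [array([310., 163.]), array([302., 349.])]
2 [array([343., 157.]), array([333., 347.])]
3 [array([384., 155.]), array([373., 347.])]
4 [array([421., 158.]), array([408., 348.])]
5 [array([441., 163.]), array([428., 349.])]
6 [array([442., 171.]), array([429., 352.])]
```

Run:
```python
from h import *
a=load('w6')['pixels'][50:100,300:390]; b=load('w4')['pixels'][115:170,245:355]
cv2.imwrite('pics/d1.png',cv2.resize(a,None,fx=8,fy=8,interpolation=cv2.INTER_NEAREST))
g=cv2.cvtColor(load('w6')['pixels'],cv2.COLOR_BGR2GRAY); 
for r in (66,72,78,84): print('w6',r,list(zip(range(304,326),g[r,304:326].tolist())))
g=cv2.cvtColor(load('w4')['pixels'],cv2.COLOR_BGR2GRAY); 
for r in (135,143,152): print('w4',r,list(zip(range(252,272),g[r,252:272].tolist())))
g=cv2.cvtColor(load('w5')['pixels'],cv2.COLOR_BGR2GRAY); 
for r in (160,168,176): print('w5',r,list(zip(range(246,268),g[r,246:268].tolist())))
```

```text
w6 66 [(304, 154), (305, 162), (306, 110), (307, 41), (308, 28), (309, 31), (310, 35), (311, 28), (312, 25), (313, 17), (314, 98), (315, 130), (316, 132), (317, 137), (318, 147), (319, 115), (320, 52), (321, 14), (322, 23), (323, 21), (324, 28), (325, 18)]
w6 72 [(304, 156), (305, 162), (306, 101), (307, 23), (308, 30), (309, 35), (310, 33), (311, 34), (312, 25), (313, 18), (314, 113), (315, 133), (316, 132), (317, 139), (318, 149), (319, 103), (320, 32), (321, 18), (322, 25), (323, 13), (324, 20), (325, 28)]
w6 78 [(304, 160), (305, 143), (306, 81), (307, 26), (308, 30), (309, 31), (310, 36), (311, 30), (312, 22), (313, 11), (314, 121), (315, 137), (316, 132), (317, 143), (318, 152), (319, 91), (320, 10), (321, 21), (322, 18), (323, 24), (324, 19), (325, 33)]
w6 84 [(304, 161), (305, 143), (306, 83), (307, 17), (308, 28), (309, 37), (310, 31), (311, 25), (312, 19), (313, 42), (314, 125), (315, 136), (316, 132), (317, 146), (318, 136), (319, 74), (320, 19), (321, 21), (322, 16), (323, 33), (324, 31), (325, 25)]
w4 135 [(252, 161), (253, 124), (254, 61), (255, 29), (256, 27), (257, 32
[... 709 characters left out ...]
52, 219), (253, 228), (254, 228), (255, 210), (256, 129), (257, 19), (258, 38), (259, 39), (260, 36), (261, 42), (262, 41), (263, 26), (264, 13), (265, 118), (266, 156), (267, 159)]
w5 168 [(246, 39), (247, 47), (248, 41), (249, 37), (250, 136), (251, 170), (252, 218), (253, 227), (254, 226), (255, 233), (256, 162), (257, 21), (258, 34), (259, 40), (260, 39), (261, 30), (262, 27), (263, 27), (264, 18), (265, 120), (266, 154), (267, 159)]
w5 176 [(246, 41), (247, 45), (248, 42), (249, 41), (250, 84), (251, 148), (252, 209), (253, 225), (254, 228), (255, 234), (256, 163), (257, 16), (258, 28), (259, 40), (260, 34), (261, 39), (262, 39), (263, 33), (264, 17), (265, 118), (266, 156), (267, 159)]
```

View pics/d1.png

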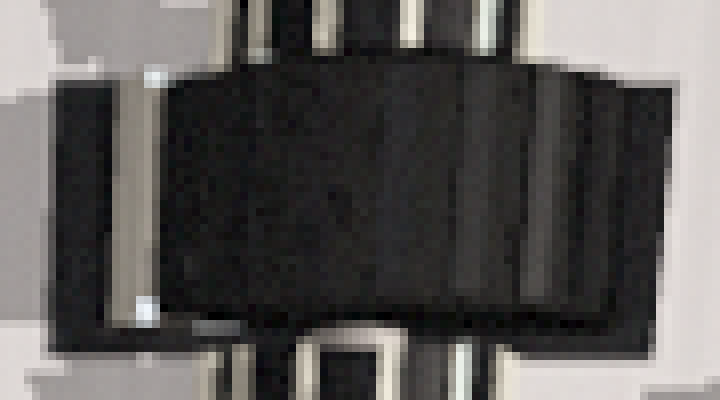

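```bash
cat > fit.py <<'E'
from h import *
from scipy.optimize import brentq
def edges(fn,row,lo,hi,thr,half=2):
    g=cv2.cvtColor(load(fn)['pixels'],cv2.COLOR_BGR2GRAY).astype(float)
    p=g[row-half:row+half+1].mean(0); out=[]
    for i in range(lo,hi):
        if (p[i]-thr)*(p[i+1]-thr)<0:
            f=(thr-p[i])/(p[i+1]-p[i]); out.append((round(i+f,2),'+' if p[i+1]>p[i] else '-'))
    return out
if __name__=='__main__':
    for fn,row,lo,hi in [('w6',75,290,400),('w4',143,240,360),('w5',168,170,275),('w3',147,195,315),('w1',87,240,315),('w1',151,245,312),('w1',12,240,318)]:
        print(fn,row,edges(fn,row,lo,hi,80))
E
python3 fit.py
```

```text
w6 75 [(np.float64(306.21), '-'), (np.float64(313.61), '+'), (np.float64(319.21), '-'), (np.float64(382.32), '+')]
w4 143 [(np.float64(253.66), '-'), (np.float64(260.12), '+'), (np.float64(265.58), '-'), (np.float64(319.98), '+'), (np.float64(323.34), '-'), (np.float64(345.1), '+')]
w5 168 [(np.float64(184.8), '-'), (np.float64(236.99), '+'), (np.float64(239.4), '-'), (np.float64(249.49), '+'), (np.float64(256.58), '-'), (np.float64(264.6), '+')]
w3 147 [(np.float64(211.63), '-'), (np.float64(272.1), '+'), (np.float64(281.83), '-'), (np.float64(302.31), '+')]
w1 87 [(np.float64(250.34), '-'), (np.float64(296.99), '+'), (np.float64(302.48), '-'), (np.float64(308.47), '+')]
w1 151 [(np.float64(251.26), '-'), (np.float64(276.91), '+'), (np.float64(283.54), '-'), (np.float64(306.74), '+')]
w1 12 [(np.float64(249.26), '-'), (np.float64(261.3), '+'), (np.float64(267.55), '-'), (np.float64(311.28), '+')]
```

```bash
cat > fit2.py <<'E'
from h import *
from scipy.optimize import least_squares
Z=np.array([0,0,1.])
DZ={'left':2.4,'mid':-1.0,'right':-1.0}
def predict(s,c,wh,row,th,dx,hs,wd,t):
    c0=WC[wh]+dx*XH; 
    # y position so that it projects on row approx
    def u_at(P):  # follow along YH so that v==row
        a=proj(s,np.array([P,P+YH])); k=(row-a[0,1])/(a[1,1]-a[0,1]); return proj(s,P+k*YH)[0,0]
    b=c0.copy(); b[2]=60
    sl=[u_at(b-hs*XH),u_at(b+hs*XH)]
    cc=c0+[0,0,DZ[wh]]
    rad=-np.cos(th)*XH+np.sin(th)*Z; tan=np.sin(th)*XH+np.cos(th)*Z
    ri=np.sqrt(22**2-wd**2/4)
    us=[u_at(cc+r*rad+q*tan) for r in (ri,22+t) for q in (-wd/2,wd/2)]
    return [sl[0],min(us),max(us),sl[1]]
def fit(obs,verbose=1):
    keys=[]; 
    for o in obs:
        if o[4] not in keys: keys.append(o[4])
    imgs=[load(o[0]) for o in obs]
    n=len(obs)
    def res(p):
        hs,wd,t=p[:3]; th=dict(zip(keys,p[3:3+len(keys)])); dx=p[3+len(keys):]
        r=[]
        for i,o in enumerate(obs):
            pr=predict(imgs[i],None,o[1],o[2],th[o[4]],dx[i],hs,wd,t)
            r+=list(np.array(pr)-o[3])
        r+=[(t-0.5)*0.2]
        return np.array(r)
    p0=np.r_[25.5,4.8,0.5,[o5 for o5 in [dict((o[4],o[5]) for o in obs)[k]*.5236 for k in keys]],np.zeros(n)]
    s=least_squares(res,p0)
    print('hs,w,t',s.x[:3]); print({k:round(v/.5236,3) for k,v in zip(keys,s.x[3:])}); print('dx',np.round(s.x[3+len(keys):],2)); print(np.round(s.fun[:-1].reshape(-1,4),2).tolist(),s.cost)
OBS=[('w6','mid',75,[306.21,313.61,319.21,382.32],'mid1',.9),
('w4','mid',143,[253.66,260.12,265.58,345.1],'mid1',.9),
('w5','right',168,[184.8,249.49,256.58,264.6],'right1',5),
('w3','left',147,[211.63,272.1,281.83,302.31],'left1',4),
('w1','mid',87,[250.34,296.99,302.48,308.47],'mid0',4.6),
('w1','right',151,[251.26,276.91,283.54,306.74],'right0',3),
('w1','left',12,[249.26,261.3,267.55,311.28],'left0',1.9)]
if __name__=='__main__': fit(OBS)
E
python3 fit2.py
```

```text
hs,w,t [25.76232772  5.23586249  0.90988079]
{'mid1': np.float64(0.849), 'right1': np.float64(5.006), 'left1': np.float64(4.03), 'mid0': np.float64(4.603), 'right0': np.float64(3.082), 'left0': np.float64(1.905)}
dx [-0.41 -0.38 -0.5  -0.55 -0.65 -0.46 -0.52]
[[-0.12, -0.06, 0.12, 0.06], [0.28, -0.22, 0.04, -0.1], [0.19, 0.29, -0.42, -0.06], [0.11, -0.26, 0.29, -0.15], [-0.27, 0.23, -0.3, 0.34], [-0.16, 0.19, -0.19, 0.16], [-0.08, -0.11, 0.1, 0.09]] 0.5778554577354814
```

The joint fit gives left 4.03, middle 0.85 and right 5.01. The middle wheel needs about +1.7 mm, so I'll go back for a small correction.

Emit:
arm_command --steps '[{"xyz": [0.1, -0.3, 0], "rotation": [0, 0, 0], "fingers": 1}, {"xyz": [0.25, -0.6, 0.2], "rotation": [0, 0, 0], "fingers": 1}, {"xyz": [0.27, -0.6, 0.4], "rotation": [0, 0, 0], "fingers": 1}, {"xyz": [0.2, -0.35, 0.35], "rotation": [0, 0, 0], "fingers": 1}, {"xyz": [0.05, -0.06, 0.14], "rotation": [0, 0, 0], "fingers": 1}, {"xyz": [0, 0, 0], "rotation": [0, 0, 0], "fingers": 1}, {"xyz": [0, 0, 0], "rotation": [0, 0, 0], "fingers": 1}]'

```text
t: 14.95
eef_pos: [556.5, 90.7, 95.2]
orientation: [3.139, -0.136, -0.001]
force: [-0.8, -0.4, 0.6]
gripper_width: 0.2
```

Emit:
arm_command --steps '[{"xyz": [0, 0, 0.1], "rotation": [0, 0, 0], "fingers": 1}, {"xyz": [0, 0, 0.08], "rotation": [0, 0, 0], "fingers": 1}, {"xyz": [0, 0, 0.03], "rotation": [0, 0, 0], "fingers": 1}, {"xyz": [0, 0, 0.02], "rotation": [0, 0, 0], "fingers": 1}, {"xyz": [0, 0, 0.015], "rotation": [0, 0, 0], "fingers": 1}, {"xyz": [0, 0, 0], "rotation": [0, 0, 0], "fingers": 1}, {"xyz": [0, 0, 0], "rotation": [0, 0, 0], "fingers": 1}]'

```text
t: 15.65
eef_pos: [556.6, 90.9, 83.3]
orientation: [3.138, -0.136, 0.001]
force: [-1.2, -3.3, 6.2]
gripper_width: 0.2
```

Emit:
arm_command --steps '[{"xyz": [0.01, 0, 0], "rotation": [0, 0, 0], "fingers": 1}, {"xyz": [0.015, 0, 0], "rotation": [0, 0, 0], "fingers": 1}, {"xyz": [0.012, 0, 0], "rotation": [0, 0, 0], "fingers": 1}, {"xyz": [0, 0, 0], "rotation": [0, 0, 0], "fingers": 1}, {"xyz": [0, 0, 0], "rotation": [0, 0, 0], "fingers": 1}]'

```text
t: 16.15
eef_pos: [558.3, 90.7, 83.2]
orientation: [3.138, -0.136, 0.0]
force: [-1.5, -2.6, 6.6]
gripper_width: -0.1
```

Emit:
arm_command --steps '[{"xyz": [0, 0, -0.14], "rotation": [0, 0, 0], "fingers": 1}, {"xyz": [-0.1, 0.3, -0.4], "rotation": [0, 0, 0], "fingers": 1}, {"xyz": [-0.3, 0.6, -0.5], "rotation": [0, 0, 0], "fingers": 1}, {"xyz": [-0.3, 0.6, -0.29], "rotation": [0, 0, 0], "fingers": 1}, {"xyz": [-0.2, 0.39, 0], "rotation": [0, 0, 0], "fingers": 1}, {"xyz": [0, 0, 0], "rotation": [0, 0, 0], "fingers": 1}, {"xyz": [0, 0, 0], "rotation": [0, 0, 0], "fingers": 1}]'

```text
t: 16.85
eef_pos: [505.6, 0.8, 149.9]
orientation: [-3.139, 0.136, -0.001]
force: [-0.0, -0.1, 0.5]
gripper_width: 0.2
```

Run:
```python
from h import *
from fit import edges
s=snap('wrist','w7'); r=arm.read_state(); print(r['eef_pos'],r['force'],r['t'])
for k in ('mid','right'):
    c=proj(s,WC[k]+[0,0,15])[0]; print(k,c, edges('w7',int(round(c[1])),int(c[0])-45,int(c[0])+45,80))
```

```text
[505.7184276    1.39580897 149.71818622] [-0.25110997  0.23402375  0.18900944] 16.9
mid [350.41861282  74.51291765] [(np.float64(305.76), '-'), (np.float64(314.45), '+'), (np.float64(320.24), '-'), (np.float64(381.95), '+')]
right [344.91072575 162.2985554 ] [(np.float64(303.39), '-'), (np.float64(354.81), '+'), (np.float64(356.12), '-'), (np.float64(368.71), '+'), (np.float64(373.44), '-'), (np.float64(374.62), '+')]
```

View pics/w7.png

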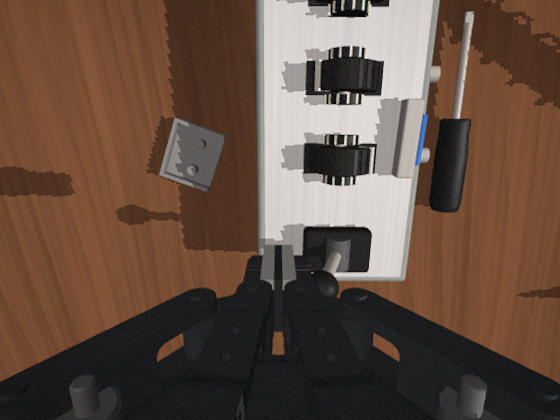

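Run:
```python
from fit2 import *
O=OBS+[('w7','mid',75,[305.76,314.45,320.24,381.95],'mid2',1.),('w7','right',162,[303.39,368.71,373.44,374.62],'right1',5)]
fit(O[:-1])
fit(O)
```

```text
hs,w,t [25.76274678  5.23873244  0.86670318]
{'mid1': np.float64(0.848), 'right1': np.float64(5.007), 'left1': np.float64(4.031), 'mid0': np.float64(4.605), 'right0': np.float64(3.082), 'left0': np.float64(1.903), 'mid2': np.float64(0.963)}
dx [-0.41 -0.39 -0.49 -0.55 -0.64 -0.46 -0.52 -0.39]
[[-0.13, -0.03, 0.09, 0.06], [0.27, -0.17, 0.01, -0.11], [0.19, 0.32, -0.45, -0.05], [0.11, -0.24, 0.27, -0.15], [-0.27, 0.25, -0.33, 0.35], [-0.16, 0.19, -0.19, 0.16], [-0.08, -0.09, 0.08, 0.09], [0.03, -0.2, 0.14, 0.02]] 0.6129322672705203
hs,w,t [25.76947862  5.0968036   1.04934877]
{'mid1': np.float64(0.859), 'right1': np.float64(4.971), 'left1': np.float64(4.025), 'mid0': np.float64(4.596), 'right0': np.float64(3.082), 'left0': np.float64(1.909), 'mid2': np.float64(0.973)}
dx [-0.41 -0.37 -0.4  -0.55 -0.65 -0.46 -0.52 -0.38 -0.43]
[[-0.13, -0.11, 0.16, 0.08], [0.29, -0.33, 0.1, -0.06], [0.32, 0.08, -0.46, 0.09], [0.11, -0.21, 0.24, -0.13], [-0.28, 0.21, -0.28, 0.35], [-0.17, 0.27, -0.26, 0.16], [-0.09, -0.09, 0.08, 0.1], [0.03, -0.27, 0.2, 0.04], [-0.09, 0.66, -0.33, -0.26]] 1.0120980331825813
```

All wheels read within about 0.03 of a digit: left 4.03, middle 0.97, right 4.97 to 5.01. For the lever I'll straddle the ball with the pads about 36 mm apart, without gripping it.

Emit:
arm_command --steps '[{"xyz": [0.1, 0.1, 0], "rotation": [0, 0, 0], "fingers": 0.15}, {"xyz": [0.15, 0.2, 0], "rotation": [0, 0, 0], "fingers": 0.15}, {"xyz": [0.15, 0.16, 0], "rotation": [0, 0, 0], "fingers": 0.15}, {"xyz": [0.1, 0.1, 0], "rotation": [0, 0, 0], "fingers": 0.15}, {"xyz": [0, 0, 0], "rotation": [0, 0, 0], "fingers": 0.15}, {"xyz": [0, 0, 0], "rotation": [0, 0, 0], "fingers": 0.15}]' --newtons 20

```text
t: 17.5
eef_pos: [527.8, -29.1, 149.2]
orientation: [-3.138, 0.135, 0.001]
force: [0.5, 0.4, -0.4]
gripper_width: 36.5
```

Run:
```python
from h import *
s=snap('wrist','w8'); r=arm.read_state(); print(r['eef_pos'],r['force'],r['t'],r['gripper_width'])
s2=snap('side','s8'); crop('s8',180,140,340,260,5,'s8c')
```

```text
[527.67460414 -28.89939519 149.25965803] [0.05878184 0.96202283 0.49010872] 17.55 36.355183062858046
```

View pics/w8.png

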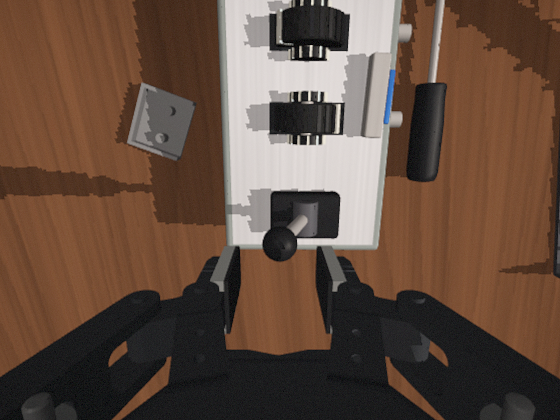

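View pics/s8c.png

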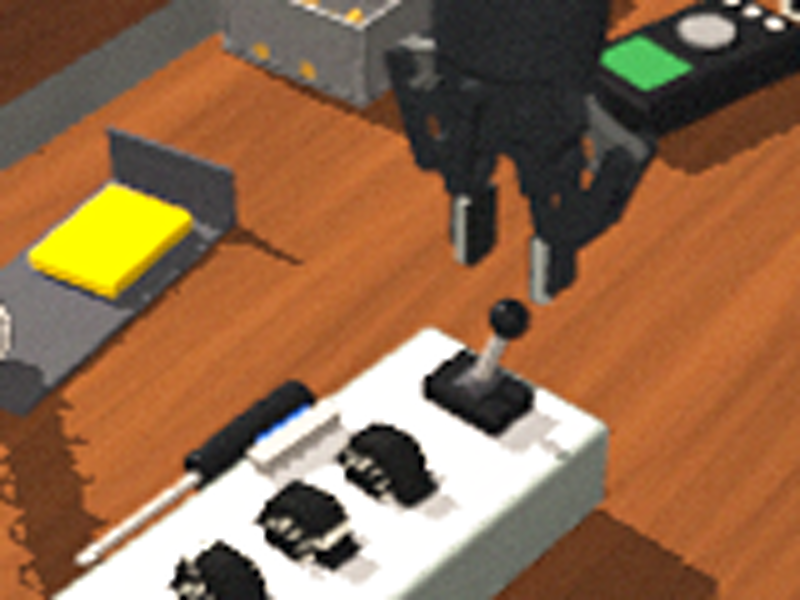

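Run:
```python
from h import *
s=load('w8'); r=arm.read_state(); e=np.array(r['eef_pos'])
tx=np.array([.9964,-.0846,0]);ty=np.array([-.0846,-.9964,0])
b=onz(s,279.5,243,123.8); print(b,(b-e)@tx,(b-e)@ty)
crop('w8',200,170,360,290,5,'c10')
# pad tips
print(proj(s,e),[proj(s,e+a*tx+c*ty+np.array([0,0,h]))[0].round(0).tolist() for a in (-18,18) for c in (-11,11) for h in (0,4)])
```

```text
[528.41288386 -27.74523545 123.8       ] 0.6796088144776361 -1.091981536244927
[[278.31764031 264.79961322]] [[241.0, 244.0], [240.0, 247.0], [242.0, 285.0], [241.0, 289.0], [316.0, 244.0], [317.0, 247.0], [315.0, 285.0], [316.0, 289.0]]
```

View pics/c10.png

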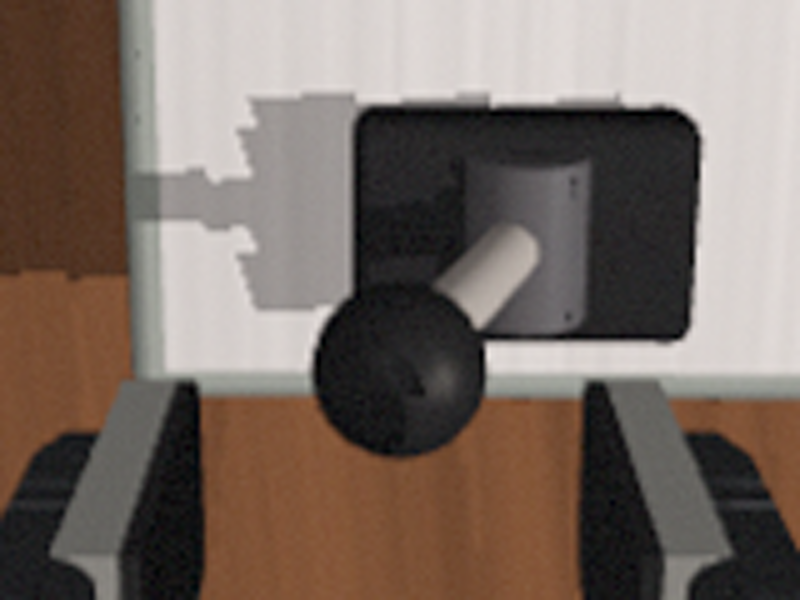

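Ball centre is at (279.6,243.6), midway between the pads and within 1 mm. I'll descend around it.

Emit:
arm_command --steps '[{"xyz": [0, 0, 0.2], "rotation": [0, 0, 0], "fingers": 0.15}, {"xyz": [0, 0, 0.3], "rotation": [0, 0, 0], "fingers": 0.15}, {"xyz": [0, 0, 0.3], "rotation": [0, 0, 0], "fingers": 0.15}, {"xyz": [0, 0, 0.1], "rotation": [0, 0, 0], "fingers": 0.15}, {"xyz": [0, 0, 0], "rotation": [0, 0, 0], "fingers": 0.15}, {"xyz": [0, 0, 0], "rotation": [0, 0, 0], "fingers": 0.15}]'

```text
t: 18.2
eef_pos: [527.9, -29.0, 104.3]
orientation: [-3.138, 0.135, 0.0]
force: [0.1, 0.1, 0.4]
gripper_width: 36.5
```

Emit:
arm_command --steps '[{"xyz": [0.05, 0, 0], "rotation": [0, 0, 0], "fingers": 0.15}, {"xyz": [0.06, 0, 0], "rotation": [0, 0, 0], "fingers": 0.15}, {"xyz": [0.06, 0, 0], "rotation": [0, 0, 0], "fingers": 0.15}, {"xyz": [0, 0, 0], "rotation": [0, 0, 0], "fingers": 0.15}]'

```text
t: 18.6
eef_pos: [536.8, -30.0, 104.6]
orientation: [-3.139, 0.135, -0.001]
force: [0.1, -0.9, -0.0]
gripper_width: 36.4
```

Emit:
arm_command --steps '[{"xyz": [0.04, 0, -0.018], "rotation": [0, 0, 0], "fingers": 0.15}, {"xyz": [0.054, 0, -0.026], "rotation": [0, 0, 0], "fingers": 0.15}, {"xyz": [0.054, 0, -0.025], "rotation": [0, 0, 0], "fingers": 0.15}, {"xyz": [0.054, 0, -0.018], "rotation": [0, 0, 0], "fingers": 0.15}, {"xyz": [0.055, 0, -0.018], "rotation": [0, 0, 0], "fingers": 0.15}, {"xyz": [0.055, 0, -0.013], "rotation": [0, 0, 0], "fingers": 0.15}, {"xyz": [0.055, 0, -0.012], "rotation": [0, 0, 0], "fingers": 0.15}]'

```text
t: 19.3
eef_pos: [554.9, -31.5, 111.0]
orientation: [-3.139, 0.135, -0.0]
force: [-0.8, 0.4, 0.3]
gripper_width: 36.5
```

Emit:
arm_command --steps '[{"xyz": [0.055, 0, -0.008], "rotation": [0, 0, 0], "fingers": 0.15}, {"xyz": [0.055, 0, -0.008], "rotation": [0, 0, 0], "fingers": 0.15}, {"xyz": [0.054, 0, -0.002], "rotation": [0, 0, 0], "fingers": 0.15}, {"xyz": [0.054, 0, -0.002], "rotation": [0, 0, 0], "fingers": 0.15}, {"xyz": [0.053, 0, 0.003], "rotation": [0, 0, 0], "fingers": 0.15}, {"xyz": [0.03, 0, 0.003], "rotation": [0, 0, 0], "fingers": 0.15}, {"xyz": [0, 0, 0], "rotation": [0, 0, 0], "fingers": 0.15}]'

```text
t: 20.0
eef_pos: [569.8, -32.7, 111.5]
orientation: [-3.139, 0.135, -0.0]
force: [0.3, 0.0, 0.8]
gripper_width: 36.2
```

Run:
```python
from h import *
s=snap('wrist','w9'); r=arm.read_state(); print(r['eef_pos'],r['force'],r['t'],r['gripper_width'])
crop('w9',190,150,370,290,4,'c11')
```

```text
[569.72275797 -32.68300351 111.53021574] [-0.20394713 -0.53670765  0.52861248] 20.05 36.367784416988925
```

View pics/c11.png

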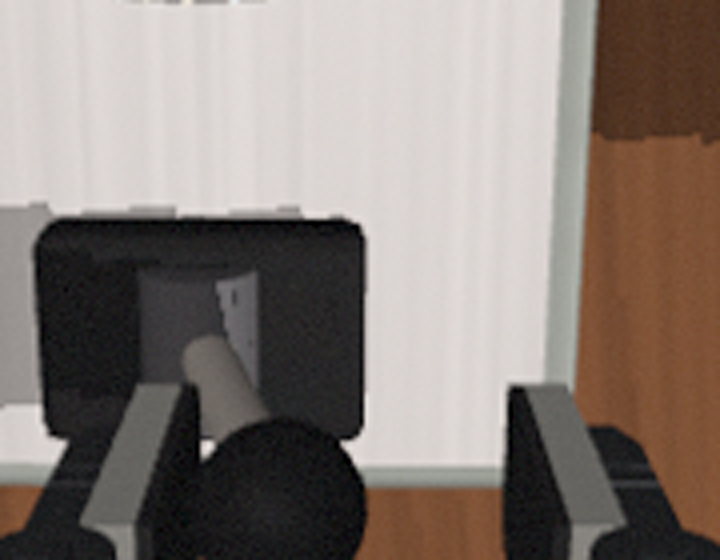

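The ball rides on the near pad and the lever is past vertical. I'll finish in small steps while watching the force.

Emit:
arm_command --steps '[{"xyz": [0.03, 0, 0.004], "rotation": [0, 0, 0], "fingers": 0.15}, {"xyz": [0.03, 0, 0.005], "rotation": [0, 0, 0], "fingers": 0.15}, {"xyz": [0.03, 0, 0.006], "rotation": [0, 0, 0], "fingers": 0.15}, {"xyz": [0, 0, 0], "rotation": [0, 0, 0], "fingers": 0.15}]'

```text
t: 20.45
eef_pos: [574.3, -33.1, 110.8]
orientation: [-3.139, 0.135, -0.0]
force: [-0.3, 0.2, 0.8]
gripper_width: 36.2
```

Emit:
arm_command --steps '[{"xyz": [0.015, 0, 0.003], "rotation": [0, 0, 0], "fingers": 0.15}, {"xyz": [0.01, 0, 0.002], "rotation": [0, 0, 0], "fingers": 0.15}, {"xyz": [0, 0, 0], "rotation": [0, 0, 0], "fingers": 0.15}]'

```text
t: 20.75
eef_pos: [575.4, -33.2, 110.6]
orientation: [-3.139, 0.135, -0.0]
force: [-1.2, -0.4, 1.6]
gripper_width: 36.8
```

Emit:
arm_command --steps '[{"xyz": [0.02, 0, 0.003], "rotation": [0, 0, 0], "fingers": 0.15}, {"xyz": [0, 0, 0], "rotation": [0, 0, 0], "fingers": 0.15}, {"xyz": [0, 0, 0], "rotation": [0, 0, 0], "fingers": 0.15}]'

```text
t: 21.05
eef_pos: [576.4, -33.3, 110.4]
orientation: [-3.139, 0.135, -0.0]
force: [-0.7, 0.3, 1.0]
gripper_width: 36.0
```

Emit:
arm_command --steps '[{"xyz": [0.02, 0, 0.004], "rotation": [0, 0, 0], "fingers": 0.15}, {"xyz": [0, 0, 0], "rotation": [0, 0, 0], "fingers": 0.15}, {"xyz": [0, 0, 0], "rotation": [0, 0, 0], "fingers": 0.15}]'

```text
t: 21.35
eef_pos: [577.0, -33.4, 110.2]
orientation: [-3.139, 0.135, 0.001]
force: [-4.8, 0.1, 2.7]
gripper_width: 36.4
```

Emit:
arm_command --steps '[{"xyz": [0.008, 0, 0.001], "rotation": [0, 0, 0], "fingers": 0.15}, {"xyz": [0, 0, 0], "rotation": [0, 0, 0], "fingers": 0.15}]'

```text
t: 21.55
eef_pos: [577.2, -33.4, 110.1]
orientation: [3.139, -0.135, -0.002]
force: [-6.2, 1.2, 3.7]
gripper_width: 36.0
```

Emit:
arm_command --steps '[{"xyz": [-0.06, 0, 0], "rotation": [0, 0, 0], "fingers": 0.15}, {"xyz": [-0.1, 0, 0], "rotation": [0, 0, 0], "fingers": 0.15}, {"xyz": [0, 0, -0.2], "rotation": [0, 0, 0], "fingers": 0.15}, {"xyz": [0, 0, -0.5], "rotation": [0, 0, 0], "fingers": 0.15}, {"xyz": [0, 0, -0.5], "rotation": [0, 0, 0], "fingers": 0.15}, {"xyz": [0, 0, -0.5], "rotation": [0, 0, 0], "fingers": 0.15}, {"xyz": [-0.2, 0, -0.3], "rotation": [0, 0, 0], "fingers": 0.15}, {"xyz": [0, 0, 0], "rotation": [0, 0, 0], "fingers": 0.15}, {"xyz": [0, 0, 0], "rotation": [0, 0, 0], "fingers": 0.15}]'

```text
t: 22.45
eef_pos: [560.0, -32.1, 210.7]
orientation: [3.138, -0.136, 0.002]
force: [0.8, -0.3, -1.0]
gripper_width: 36.5
```

Run:
```python
from h import *
s=snap('wrist','w10'); r=arm.read_state(); print(r['eef_pos'],r['force'],r['t'])
P=np.array([546.8,-27.9,72])
for al in (0.2,0.3,0.35,0.4): print(al,proj(s,P+55*(np.sin(al)*XH+np.cos(al)*np.array([0,0,1]))))
s=snap('side','s10'); 
for al in (0.2,0.3,0.35,0.4): print(al,proj(s,P+55*(np.sin(al)*XH+np.cos(al)*np.array([0,0,1]))))
s=snap('scene','sc10')
for al in (0.2,0.3,0.35,0.4): print(al,proj(s,P+55*(np.sin(al)*XH+np.cos(al)*np.array([0,0,1]))))
crop('s10',180,185,310,305,6,'s10c'); crop('sc10',235,180,355,280,6,'sc10c')
```

```text
[559.80140028 -32.12032685 210.09374918] [-0.15260601  0.13939586 -1.26459825] 22.5
0.2 [[274.79116963 210.70951773]]
0.3 [[281.97233965 210.22905044]]
0.35 [[285.44948869 209.91733623]]
0.4 [[288.833122   209.56024214]]
0.2 [[271.03699776 198.22069461]]
0.3 [[269.34284763 197.75550967]]
0.35 [[268.51827205 197.59868174]]
0.4 [[267.71156355 197.49259679]]
0.2 [[266.36854898 198.70193071]]
0.3 [[265.09500054 199.94671583]]
0.35 [[264.47070668 200.61717292]]
0.4 [[263.85706903 201.31734016]]
```

View pics/w10.png

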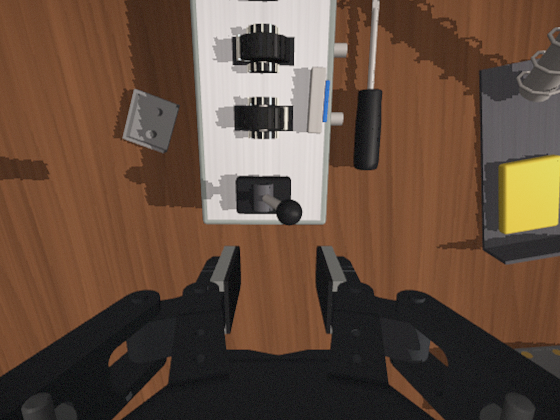

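View pics/s10c.png

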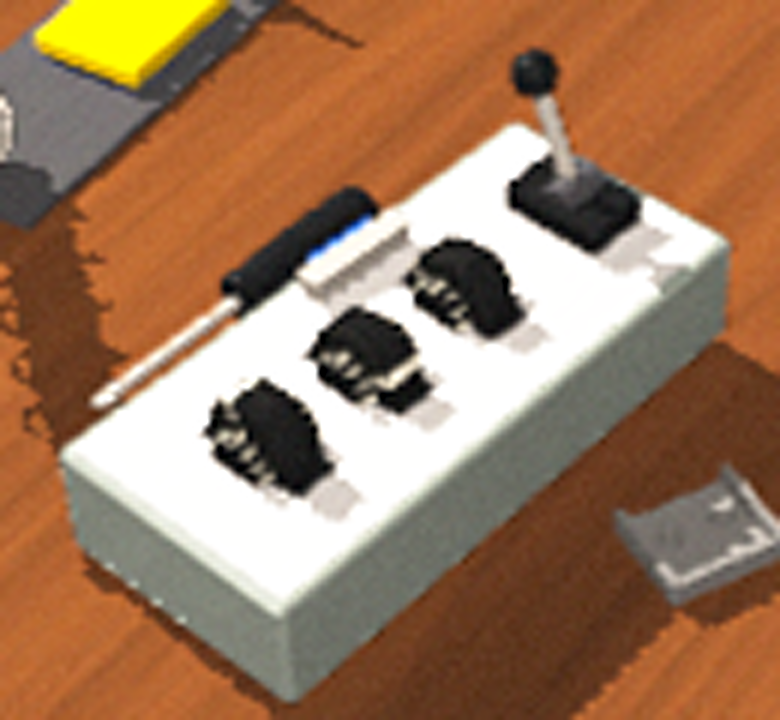

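View pics/sc10c.png

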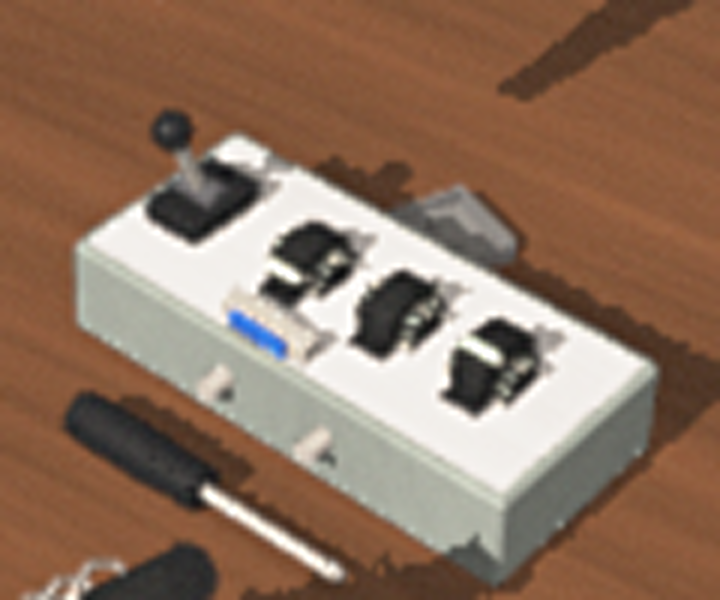

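The ball is at (289,211) in the wrist view; full travel (0.4 rad past upright) predicts (288.8,209.6). So the lever is at its stop. I'll take one last look at all three wheels from above.

Emit:
arm_command --steps '[{"xyz": [0, -0.3, 0], "rotation": [0, 0, 0], "fingers": 0.15}, {"xyz": [0, -0.5, 0], "rotation": [0, 0, 0], "fingers": 0.15}, {"xyz": [0, -0.3, 0], "rotation": [0, 0, 0], "fingers": 0.15}, {"xyz": [0, 0, 0], "rotation": [0, 0, 0], "fingers": 0.15}, {"xyz": [0, 0, 0], "rotation": [0, 0, 0], "fingers": 0.15}]'

```text
t: 23.1
eef_pos: [564.4, 23.2, 209.9]
orientation: [3.139, -0.133, -0.001]
force: [-0.4, -1.1, 0.2]
gripper_width: 36.1
```

Run:
```python
from h import *
from fit import edges
s=snap('wrist','w11'); r=arm.read_state(); print(r['eef_pos'],r['force'],r['t'])
for k in WC:
    c=proj(s,WC[k]+[0,0,10])[0]; print(k,c, edges('w11',int(round(c[1])),int(c[0])-38,int(c[0])+38,80))
crop('w11',200,20,360,220,3,'c12')
```

```text
[564.46433194  22.56911189 209.91076432] [ 0.01544758 -0.90857746  0.32457515] 23.15
left [264.03868148  49.55979835] [(np.float64(233.34), '-'), (np.float64(274.24), '+'), (np.float64(281.26), '-'), (np.float64(294.48), '+')]
mid [264.26527291 119.90833024] [(np.float64(235.27), '-'), (np.float64(238.58), '+'), (np.float64(242.3), '-'), (np.float64(275.6), '+'), (np.float64(277.5), '-'), (np.float64(293.3), '+')]
right [264.41052185 183.67808949] [(np.float64(236.94), '-'), (np.float64(276.77), '+'), (np.float64(277.09), '-'), (np.float64(283.44), '+'), (np.float64(288.34), '-'), (np.float64(292.3), '+')]
```

View pics/c12.png

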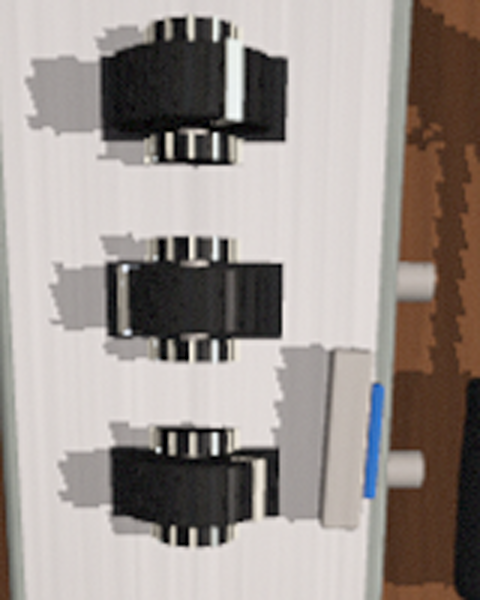

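Run:
```python
from fit2 import *
O=OBS+[('w7','mid',75,[305.76,314.45,320.24,381.95],'mid2',1.)]
O=[o for o in O]+[('w11','left',50,[233.34,274.24,281.26,294.48],'leftF',4.),('w11','mid',120,[235.27,238.58,242.3,293.3],'midF',1.),('w11','right',184,[236.94,283.44,288.34,292.3],'rightF',5.)]
fit(O)
```

```text
hs,w,t [25.73255802  5.25858789  0.94611562]
{'mid1': np.float64(0.85), 'right1': np.float64(5.005), 'left1': np.float64(4.029), 'mid0': np.float64(4.602), 'right0': np.float64(3.082), 'left0': np.float64(1.905), 'mid2': np.float64(0.966), 'leftF': np.float64(4.04), 'midF': np.float64(0.995), 'rightF': np.float64(4.975)}
dx [-0.4  -0.38 -0.5  -0.55 -0.65 -0.46 -0.52 -0.38 -0.68 -0.57 -0.32]
[[-0.07, -0.11, 0.15, 0.03], [0.35, -0.27, 0.08, -0.14], [0.23, 0.26, -0.37, -0.11], [0.16, -0.29, 0.33, -0.2], [-0.24, 0.2, -0.27, 0.3], [-0.13, 0.18, -0.17, 0.13], [-0.04, -0.14, 0.12, 0.06], [0.09, -0.27, 0.2, -0.01], [-0.25, 0.17, -0.19, 0.27], [-0.17, 0.0, -0.0, 0.17], [0.09, 0.36, -0.54, 0.1]] 1.0050441472079688
```

Final readings are left 4.04, middle 0.97 to 1.00 and right 4.98 to 5.01, with the lever at its stop and the robot clear. I'm handing in the job.

Run:
```python
from workcell import arm
print(arm.job_done()); print(arm.read_state()['t'])
```

```text
the job is handed in; nothing more can be done
None
the job is handed in; nothing more can be done
```

The wheels are set to 4 - 1 - 5 and the lever is over at its far stop. I handed the job in at about 23 s of robot time.

- **Wheels:** I rolled each one with the shut fingertips, left to right. The middle wheel first came out at 0.85, so I gave it a +1.7 mm correction before touching the lever.
- **Lever:** I pushed the ball along its arc with one pad and did not grip it. The push stopped moving it at 6.2 N, against about 1.5 N needed to move it. I then backed off and lifted clear.
- **Force:** the highest reading on the box was about 9 N, below the 15 N limit. The force was read only at the end of each move, so a brief peak in between would not show.
- **Last wheel check:** fitted from several wrist pictures, the left wheel reads 4.03–4.04, the middle 0.97–1.00 and the right 4.98–5.01. One fit of the right wheel from a grazing view gave 4.97. All are within about 0.04 of a digit.
- **Last lever check:** the ball is at column 289 in the wrist picture, where full travel predicts 288.8. That puts it at the stop.
- **Other things on the bench:** the connector, hood and screwdriver look unmoved in the pictures. I did not measure them, and I did not check the spool, tin, tray or meter in the last pictures.

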